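Empty a bench mill by the pot handles and leave it to dry

ROBOT

A 7-joint arm with a two-finger parallel gripper is mounted at the origin on the work surface. World frame = base frame: x ahead of the robot, y to its left, z up, the work surface at z = 0. Lengths are in mm, angles in rad, forces in N, time in s.
With the tool pointing down it reaches from about 425 to 950 mm from the base axis. Payload 4.7 kg.
Tool frame: the origin (TCP) lies at the very end of the fingers, on their centre line; the grasp point (between the pads) lies arm.pinch_z behind it (arm.pinch_z is the distance from the TCP to the grasp point, in mm); y points along the fingers, x is the direction in which the jaws open and shut, and the axes are right-handed (so a half turn about y gives the same grasp; the last joint's range is limited). The gripper opens to 87 mm and grips with 3 to 60 N. Pads are 19 mm wide; open, the fingers measure 117 mm over their backs; the gripper's body (75 mm by 190 mm) begins 51 mm behind the grasp point.
Start: joints at [-1.203, 0.469, -0.049, 1.532, 0.024, 1.141, -0.082], TCP at [260.829, 622.59, 222.573] pointing down, gripper open.
Joint ranges: [-2.59, 2.59], [-0.33, 1.99], [-1.39, 1.29], [0.1, 2.45], [-1.04, 4.18], [0.21, 1.99], [-2.66, 2.66]. Speed limits (rad/s): [2.57, 2.57, 3.14, 3.14, 3.14, 3.14, 3.14].

INTERFACE

Orientations are given as a rotation vector (axis times angle).
In Python, from rig import telemetry, viewer, hand_in, finder, arm gives the robot as it stands. The module is installed in compiled form; this text tells all that it offers.
- The arm moves only by the shell command python3 -m crank 'ROWS' [FORCE]. ROWS is JSON, a list of rows, each a list of 5 numbers: the shift along the tool's x, y, z in m, then the turn about the tool's y in degrees, then the closure, from 0 (fully open) to 1 (shut). In form: [[dx, dy, dz, twist, gripper], ...]. A call has 1 to 12 rows; each row is the pose to reach, as a shift and turn from the pose commanded when the call began, along the tool's axes at that moment; what a row does not reach only later rows make up. A row lasts 1/8 s, in which the tool goes at most 62.5 mm and 10.7 degrees, less where a joint would pass 70% of its speed; a pose out of reach is approached as far as the arm can. A call with a gripper value outside its range is refused whole. The fingers move at their own pace and stop on an object; FORCE is the grip in N (left out, the last holds). Time passes only in rows, so rows that repeat a pose let the fingers close. It gives the time, the measured TCP pose, the force and the opening at its end, in the units of the state.
- telemetry.state(): the state, without advancing time (a new reading comes with each control period).
- viewer.get_image(name): name is "scene" or "top" or "wrist"; returns a dict with "frame" (400x640x3 uint8, red, green, blue), "fx", "fy", "cx", "cy" (pixels), "eye" and "orientation" of the camera in the world; the wrist camera has in their place "tool_from_camera" (4x4, takes a point from camera to tool coordinates, whose origin is the TCP and whose axes are the tool frame's). Camera axes: x right, y up, looking along -z (the intrinsics and any distortion apply to the point x, -y, -z); pixel columns grow to the right and rows downward; lengths in mm; the calibration is good to about 2 mm. A picture is of the moment at which its call begins: read the wrist's pose just before it. There is no depth.
- hand_in(): hands the job in, once; it reports no verdict.
Trained networks look in a picture, given as the dict that the camera call returned (one of the last four; its "shot" number tells which), for a name from the list of things; names that differ only in an ending like _2 or _b are one class to them, and where a whole thing is asked for, a point or a joint stands for the part that bears it (a point fixed in the world has none). Each returns a list of dicts, best first, with "confidence" (0 to 1); they miss things now and then, are a little off and sometimes report something else, mostly with a low value. They report only what shows in the picture. A call takes as long as a camera call. They do not tell look-alikes from the thing itself.
- finder.search_frame(picture, query): "rect" ([left, top, right, bottom] as shares, 0 to 1, of the picture: columns of its width, rows of its height, round what is visible of it).
- finder.regions_of(picture, query): "region" (400x640 bool, what is visible of it) and "rect" ([left, top, right, bottom] as shares, 0 to 1, of the picture: columns of its width, rows of its height, round what is visible of it).
- finder.spot_point(picture, query): "location" ([column, row] as shares, 0 to 1, of the picture: columns of its width, rows of its height: a listed point, or the origin of a listed thing).
The state is a dict: "time_s": time; "qpos": joint angles; "qvel": joint speeds; "effort": joint torques, N m; "eef_pos": TCP position; "eef_rot": TCP orientation; "force": force on the tool from outside, world axes, zero at the start; "ft_torque": the same for the moment, N m; "finger_gap": finger opening in mm.
Only numpy, scipy, OpenCV 4.12 (cv2) and the standard library are available. Lean on these libraries where they do the work, as an engineer would, in place of code of your own. Each camera call takes 0.05 s, during which the arm holds its last target.

TASK

Raise the mill's stiff lid to about 85 degrees, so that it stands nearly upright, then lift every milling pot out by its bail handle and set it down gently, upright, on the green tray. With all the pots out, stand the orange drying canister upright on the chamber floor, and last bring the lid down to stay half open, at 45 degrees. Leave the tube rack, flask and spanner where they are.

Things in the scene. Friction and masses are not known exactly. Their poses are not given: they have to be found in the camera images.
- mill: fixed white bench mill. Chamber open at the top: inside 174 (x) x 294 (y) mm, floor 12, rim 100 mm above the table, walls 8 mm; black foam blocks, tops 52 mm up, leave free floor from own x -71 to +30 mm. Origin: on the table under the chamber's middle; z up, +x away from the robot to the hinge. 65 mm housing behind and 70 mm panel on the right (-y), 90 mm high
- lid (a joint): angle of the white, foam-lined lid on its hinge at the chamber's far (+x) rim: 0 shut (level), pi/2 upright, stop at 2.0 rad. Starts shut or slightly ajar. The hinge is stiff: the lid stays where it is left; about 6 N at the bar moves it
- lid_bar (a point): middle of the lid's black pull bar: round, 10 mm thick, 120 mm long, parallel to the hinge (the mill's y), 42 mm beyond the lid's free edge on a steel arm at each end, open between bar and lid. 232 mm from the hinge axis along the lid and 6 mm above it when shut. Lid 12 x 190 x 310 mm. Bar height above the table: 108 mm shut, 334 mm at 85 degrees
- lid_hinge (a point): point of the hinge axis at the middle of the lid's far edge, 95 mm from the mill's origin along its +x, 102 mm above the table; the axis runs along the mill's y
- pot1: steel milling pot, flat blue cap, 48 mm diameter, 48 mm high, about 0.18 kg, under a fixed bail handle (black bar 10 mm thick, 42 mm long along the pot's own y, centre 74 mm above the underside, on wires 36 mm apart; 21 mm clear below the bar). Origin: centre of the underside, z up. One of up to five alike; starts standing in a row in the mill chamber, or is absent
- pot2: steel milling pot, flat blue cap, 48 mm diameter, 48 mm high, about 0.18 kg, under a fixed bail handle (black bar 10 mm thick, 42 mm long along the pot's own y, centre 74 mm above the underside, on wires 36 mm apart; 21 mm clear below the bar). Origin: centre of the underside, z up. One of up to five alike; starts standing in a row in the mill chamber, or is absent
- pot3: steel milling pot, flat blue cap, 48 mm diameter, 48 mm high, about 0.18 kg, under a fixed bail handle (black bar 10 mm thick, 42 mm long along the pot's own y, centre 74 mm above the underside, on wires 36 mm apart; 21 mm clear below the bar). Origin: centre of the underside, z up. One of up to five alike; starts standing in a row in the mill chamber, or is absent
- pot4: steel milling pot, flat blue cap, 48 mm diameter, 48 mm high, about 0.18 kg, under a fixed bail handle (black bar 10 mm thick, 42 mm long along the pot's own y, centre 74 mm above the underside, on wires 36 mm apart; 21 mm clear below the bar). Origin: centre of the underside, z up. One of up to five alike; starts standing in a row in the mill chamber, or is absent
- pot5: steel milling pot, flat blue cap, 48 mm diameter, 48 mm high, about 0.18 kg, under a fixed bail handle (black bar 10 mm thick, 42 mm long along the pot's own y, centre 74 mm above the underside, on wires 36 mm apart; 21 mm clear below the bar). Origin: centre of the underside, z up. One of up to five alike; starts standing in a row in the mill chamber, or is absent
- canister: orange drying canister with a white cap, 52 mm diameter, 48 mm high, about 0.15 kg, with the same bail handle as the pots (bar 10 mm thick along its own y, bar centre 74 mm above the underside). Origin: centre of the underside, z up. Starts on the table beyond the tray
- tray: flat green rimless tray, 160 mm (x) by 240 mm (y), 4 mm thick, fixed on the table. Origin: centre of its underside, z up
- tube_rack: bystander: leave it where it is. White tube rack, 80 x 80 x 50 mm, with round holes. Origin: centre of its underside
- flask: bystander: leave it where it is. Amber bottle with a red cap, 56 mm diameter, 110 mm high. Origin: centre of its underside
- spanner: bystander: leave it where it is. Steel spanner lying flat on the table. Origin: centre of its underside
There are look-alikes about, which are no part of the job. What is shaped like the canister but purple is not meant.

How it is judged (in metres and radians):
On the way, in this order (a step that is already met when the one before it is completed fails the run):
1. the lid stands at about 85 degrees (77 to 95) (value of joint lid between 1.33 and 1.66 rad), for 0.3 s.
2. every pot present stands upright on the tray, released, the lid still so (all of step 1 and x of pot1 in the frame of tray between -0.07 and 0.07 m and y of pot1 in the frame of tray between -0.11 and 0.11 m and z of pot1 in the frame of tray between -0.003 and 0.009 m and angle between each of pot1, pot2, pot3, pot4, pot5's own z axis and vertical below 0.15 rad and linear speed of each of pot1, pot2, pot3, pot4, pot5 below 0.03 m/s and contact force between the fingers and pot1 below 0.3 N and x of pot2 in the frame of tray between -0.07 and 0.07 m and y of pot2 in the frame of tray between -0.11 and 0.11 m and z of pot2 in the frame of tray between -0.003 and 0.009 m and contact force between the fingers and pot2 below 0.3 N and x of pot3 in the frame of tray between -0.07 and 0.07 m and y of pot3 in the frame of tray between -0.11 and 0.11 m and z of pot3 in the frame of tray between -0.003 and 0.009 m and contact force between the fingers and pot3 below 0.3 N and x of pot4 in the frame of tray between -0.07 and 0.07 m and y of pot4 in the frame of tray between -0.11 and 0.11 m and z of pot4 in the frame of tray between -0.003 and 0.009 m and contact force between the fingers and pot4 below 0.3 N and x of pot5 in the frame of tray between -0.07 and 0.07 m and y of pot5 in the frame of tray between -0.11 and 0.11 m and z of pot5 in the frame of tray between -0.003 and 0.009 m and contact force between the fingers and pot5 below 0.3 N), for 0.2 s.
3. the canister stands upright on the chamber floor, released, the lid still so (all of step 1 and x of canister in the frame of mill between -0.087 and 0.087 m and y of canister in the frame of mill between -0.147 and 0.147 m and z of canister in the frame of mill between 0.005 and 0.02 m and angle between canister's own z axis and vertical below 0.15 rad and linear speed of canister below 0.03 m/s and contact force between the fingers and canister below 0.3 N), for 0.2 s.
At the end, for the whole second after the job is handed in: Every pot present stands upright and at rest on the tray (centre at least 10 mm inside its edges), the canister stands upright on the chamber floor, and the lid rests at 45 degrees, within 8 degrees (x of pot1 in the frame of tray between -0.07 and 0.07 m and y of pot1 in the frame of tray between -0.11 and 0.11 m and z of pot1 in the frame of tray between -0.003 and 0.009 m and angle between each of pot1, pot2, pot3, pot4, pot5, canister's own z axis and vertical below 0.15 rad and linear speed of each of pot1, pot2, pot3, pot4, pot5, canister below 0.03 m/s and contact force between the fingers and pot1 below 0.3 N and x of pot2 in the frame of tray between -0.07 and 0.07 m and y of pot2 in the frame of tray between -0.11 and 0.11 m and z of pot2 in the frame of tray between -0.003 and 0.009 m and contact force between the fingers and pot2 below 0.3 N and x of pot3 in the frame of tray between -0.07 and 0.07 m and y of pot3 in the frame of tray between -0.11 and 0.11 m and z of pot3 in the frame of tray between -0.003 and 0.009 m and contact force between the fingers and pot3 below 0.3 N and x of pot4 in the frame of tray between -0.07 and 0.07 m and y of pot4 in the frame of tray between -0.11 and 0.11 m and z of pot4 in the frame of tray between -0.003 and 0.009 m and contact force between the fingers and pot4 below 0.3 N and x of pot5 in the frame of tray between -0.07 and 0.07 m and y of pot5 in the frame of tray between -0.11 and 0.11 m and z of pot5 in the frame of tray between -0.003 and 0.009 m and contact force between the fingers and pot5 below 0.3 N and x of canister in the frame of mill between -0.087 and 0.087 m and y of canister in the frame of mill between -0.147 and 0.147 m and z of canister in the frame of mill between 0.005 and 0.02 m and contact force between the fingers and canister below 0.3 N and value of joint lid between 0.645 and 0.925 rad and velocity of joint lid between -0.05 and 0.05 rad/s); the robot touches nothing.
It fails at once if a held pot is banged or pressed down on the tray (more than 50 N) ((contact force between pot1 and tray above 50 N and contact force between the fingers and pot1 above 0.3 N) or (contact force between pot2 and tray above 50 N and contact force between the fingers and pot2 above 0.3 N) or (contact force between pot3 and tray above 50 N and contact force between the fingers and pot3 above 0.3 N) or (contact force between pot4 and tray above 50 N and contact force between the fingers and pot4 above 0.3 N) or (contact force between pot5 and tray above 50 N and contact force between the fingers and pot5 above 0.3 N)).
It fails at once if a pot is dropped: let go of more than 30 mm above the tray ((x of pot1 in the frame of tray between -0.08 and 0.08 m and y of pot1 in the frame of tray between -0.12 and 0.12 m and z of pot1 in the frame of tray above 0.034 m and contact force between the fingers and pot1 below 0.1 N) or (x of pot2 in the frame of tray between -0.08 and 0.08 m and y of pot2 in the frame of tray between -0.12 and 0.12 m and z of pot2 in the frame of tray above 0.034 m and contact force between the fingers and pot2 below 0.1 N) or (x of pot3 in the frame of tray between -0.08 and 0.08 m and y of pot3 in the frame of tray between -0.12 and 0.12 m and z of pot3 in the frame of tray above 0.034 m and contact force between the fingers and pot3 below 0.1 N) or (x of pot4 in the frame of tray between -0.08 and 0.08 m and y of pot4 in the frame of tray between -0.12 and 0.12 m and z of pot4 in the frame of tray above 0.034 m and contact force between the fingers and pot4 below 0.1 N) or (x of pot5 in the frame of tray between -0.08 and 0.08 m and y of pot5 in the frame of tray between -0.12 and 0.12 m and z of pot5 in the frame of tray above 0.034 m and contact force between the fingers and pot5 below 0.1 N)).
It fails at once if the tube rack, flask or spanner is moved more than 40 mm (distance of any of tube_rack, flask, spanner from where it was at the start of the episode above 0.04 m).
Of pot1, pot2, pot3, pot4, pot5 only 3 to 5 are there at a start; the rules pass over those that are not, and their reading is None.
At some moment in a run one of pot1, pot2, pot3, pot4, pot5, canister may be knocked a few centimetres aside while the robot is not near it.
It also fails if it takes over 210 s, if anything falls off the work surface, if the arm or the gripper's body presses on something with over 40 N, if the wrist force passes 120 N, or if a joint passes its speed limit or range.

## Working session

There is one attempt and no reset: what is moved stays moved. The work goes in short steps, Python scripts to look and compute and a shell command to move; the robot and the scene stay as the last step left them, time stands still between calls to the robot, and variables do not carry over. Pictures are saved under pics/ and viewed, and the job is handed in when it is done.

```bash
mkdir -p pics; ls; python3 - <<'E'
from rig import telemetry, viewer, finder, arm
import cv2
s=telemetry.state(); print(s); print(arm.pinch_z,[a for a in dir(arm) if a[0]!='_'])
for n in ("scene","top","wrist"):
    p=viewer.get_image(n); cv2.imwrite(f"pics/{n}0.png",p["frame"][:,:,::-1]); print({k:v for k,v in p.items() if k!="frame"})
E
```

```text
pics
{'time_s': 0.0, 'qpos': array([-1.2028957 ,  0.46947367, -0.04856668,  1.53370054,  0.02409413,
        1.14102714, -0.08230208]), 'qvel': array([-0.00154284,  0.00023389,  0.001992  ,  0.00167053,  0.00197832,
       -0.0014925 ,  0.00053729]), 'effort': array([ 1.13331359e-04, -5.07982707e+01, -8.07971950e-02, -2.36154556e+01,
       -6.13970356e-02,  3.80862749e-02,  1.95117377e-04]), 'eef_pos': array([260.63539114, 621.98461023, 221.47483921]), 'eef_rot': array([-1.37240388, -0.91094776,  0.91364431]), 'force': array([-0.05878915,  0.01128847, -0.66992106]), 'ft_torque': array([0.05820118, 0.00553813, 0.00961641]), 'finger_gap': 86.646693070241}
18.700000000000003 ['PlanningError', 'pinch_z']
{'fx': 511.39665366195203, 'fy': 511.39665366195203, 'cx': 311.97414633762884, 'cy': 202.16688207625023, 'eye': array([ 783.37236318, -905.02367777, 1059.04515466]), 'orientation': array([0.73851066, 0.10845031, 0.25668927]), 'shot': 1}
{'fx': 373.7839220023239, 'fy': 373.7839220023239, 'cx': 324.0462280786084, 'cy': 201.2470577410543, 'eye': array([ 355.83509534,  -53.21206097, 1155.88220846]), 'orientation': array([ 0.13009561, -0.12878277, -1.55431247]), 'shot': 2}
{'fx': 341.95335449502727, 'fy': 341.95335449502727, 'cx': 319.14078834538185, 'cy': 199.7515322708435, 'tool_from_camera': array([[ 9.99999896e-01, -4.45777971e-04,  9.89808844e-05,
        -5.89198586e-01],
       [ 2.12775006e-04,  2.63093209e-01, -9.64770397e-01,
        -1.62311919e+02],
       [ 4.04032191e-04,  9.64770317e-01,  2.63093276e-01,
         7.21425135e+01],
       [ 0.00000000e+00,  0.00000000e+00,  0.00000000e+00,
         1.00000000e+00]]), 'shot': 3}
```

View pics/scene0.png

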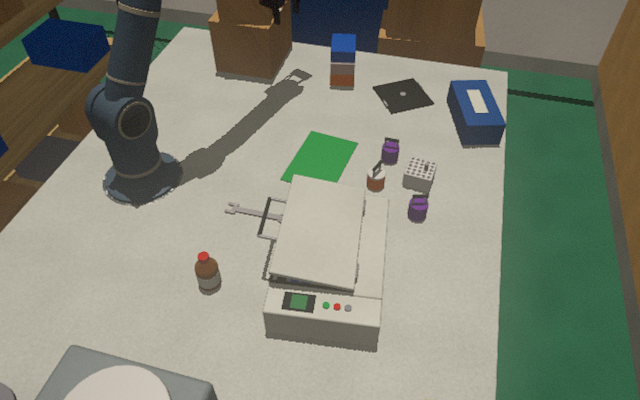

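View pics/top0.png

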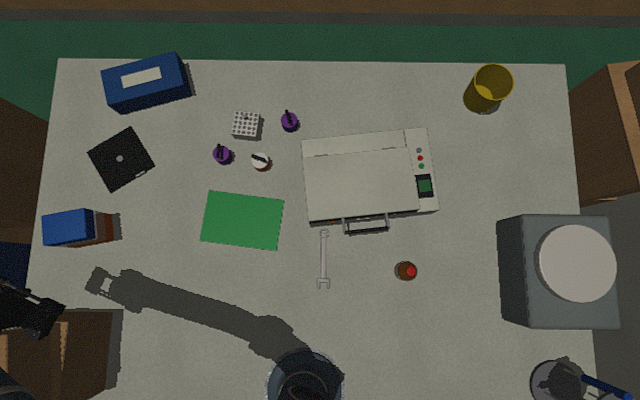

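View pics/wrist0.png

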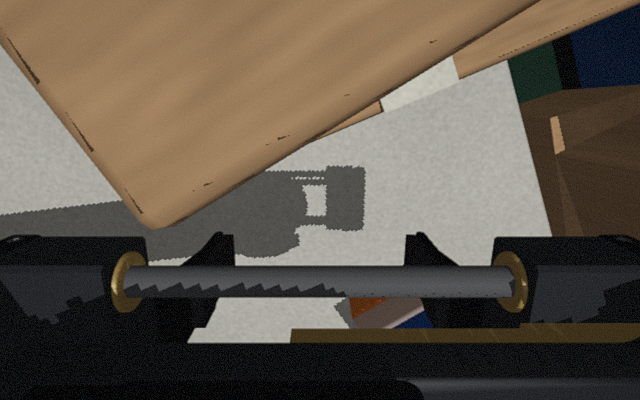

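```bash
cat > h.py <<'E'
import numpy as np, cv2
from scipy.spatial.transform import Rotation as R
from rig import telemetry, viewer, finder, arm
def cam(p,s=None):
    if 'eye' in p: return np.array(p['eye']),R.from_rotvec(p['orientation']).as_matrix()
    T=np.array(p['tool_from_camera']); Rt=R.from_rotvec(s['eef_rot']).as_matrix()
    return s['eef_pos']+Rt@T[:3,3], Rt@T[:3,:3]
def ray(p,u,v,s=None):
    e,M=cam(p,s); d=M@np.array([(u-p['cx'])/p['fx'],-(v-p['cy'])/p['fy'],-1.]); return e,d
def atz(p,u,v,z,s=None):
    e,d=ray(p,u,v,s); return e+d*(z-e[2])/d[2]
def proj(p,X,s=None):
    e,M=cam(p,s); c=M.T@(np.asarray(X,float)-e); return np.array([p['cx']+p['fx']*c[0]/-c[2], p['cy']-p['fy']*c[1]/-c[2]])
def shot(n,name=None):
    s=telemetry.state(); p=viewer.get_image(n)
    if name: cv2.imwrite(f"pics/{name}.png",p["frame"][:,:,::-1])
    return p,s
E
python3 - <<'E'
from h import *
np.set_printoptions(precision=3,suppress=True)
s=telemetry.state(); print(R.from_rotvec(s['eef_rot']).as_matrix())
for n in("scene","top"):
    p,_=shot(n)
    for q in ("mill","lid_bar","lid_hinge","lid","tray","canister","pot1","flask","tube_rack","spanner"):
        for r in finder.spot_point(p,q)[:4]:
            u,v=r['location'][0]*640,r['location'][1]*400
            z={'lid_bar':108,'lid_hinge':102}.get(q,0)
            print(n,q,round(r['confidence'],2),round(u),round(v),atz(p,u,v,z)[:2])
E
```

```text
[[ 0.386 -0.001 -0.922]
 [ 0.922 -0.001  0.386]
 [-0.001 -1.    -0.   ]]
scene mill 0.74 320 260 [ 586.59  -155.626]
scene lid_bar 0.61 265 217 [ 442.555 -141.345]
scene lid_bar 0.47 377 182 [686.9    49.919]
scene lid_bar 0.4 415 180 [781.511  85.242]
scene lid_hinge 0.61 357 236 [ 674.219 -136.541]Traceback (most recent call last):
  File "<stdin>", line 7, in <module>
ValueError: it knows: canister, flask, lid_bar, lid_hinge, mill, pot, spanner, tray, tube_rack
```

```bash

python3 - <<'E'
from h import *
np.set_printoptions(precision=3,suppress=True)
for n in("scene","top"):
    p,_=shot(n)
    for q in ("mill","lid_bar","lid_hinge","tray","canister","pot","flask","tube_rack","spanner"):
        for r in finder.spot_point(p,q)[:4]:
            u,v=r['location'][0]*640,r['location'][1]*400
            z={'lid_bar':115,'lid_hinge':102}.get(q,0)
            print(n,q,round(r['confidence'],2),round(u),round(v),atz(p,u,v,z)[:2])
# features in top view
p,_=shot("top")
f=p['frame'].astype(int)
g=((f[...,1]-np.maximum(f[...,0],f[...,2]))>50).astype(np.uint8)
c=max(cv2.findContours(g,0,2)[0],key=cv2.contourArea)
b=cv2.boxPoints(cv2.minAreaRect(c)); print("tray corners",[atz(p,*x,4)[:2] for x in b])
im=cv2.resize(p['frame'][110:250,290:450],None,fx=5,fy=4,interpolation=cv2.INTER_CUBIC)
cv2.imwrite("pics/mz.png",cv2.resize(p['frame'][100:250,200:440],(800,500),interpolation=cv2.INTER_CUBIC)[:,:,::-1])
p,_=shot("scene")
cv2.imwrite("pics/sz.png",cv2.resize(p['frame'][130:350,220:460],(654,600),interpolation=cv2.INTER_CUBIC)[:,:,::-1])
E
```

```text
scene mill 0.94 323 262 [ 594.729 -158.336]
scene mill 0.39 318 161 [486.019 201.604]
scene mill 0.22 416 182 [785.6   189.446]
scene lid_bar 0.95 265 215 [ 443.037 -139.695]
scene lid_bar 0.43 256 213 [ 419.01 -141.07]
scene lid_hinge 0.89 356 238 [ 671.411 -143.769]
scene tray 0.75 320 161 [492.218 203.28 ]
scene canister 0.81 390 157 [693.526 275.758]
scene canister 0.65 417 215 [805.249  61.519]
scene pot 0.62 297 290 [ 557.06  -255.369]
scene flask 0.59 211 281 [ 342.882 -288.033]
scene tube_rack 0.85 413 180 [776.005 194.029]
scene spanner 0.81 257 216 [381.425 -56.496]
top mill 0.63 357 191 [ 582.742 -155.57 ]
top mill 0.34 354 153 [ 706.621 -144.751]
top mill 0.29 402 270 [ 339.078 -291.136]
top lid_bar 0.66 366 232 [ 445.051 -169.215]
top lid_hinge 0.78 357 152 [ 677.105 -145.088]
top lid_hinge 0.46 322 258 [370.986 -47.487]
top tray 0.84 242 219 [488.004 202.434]
top canister 0.81 263 163 [670.291 145.322]
top canister 0.78 292 122 [808.858  57.779]
top canister 0.66 225 158 [683.255 266.967]
top flask 0.63 366 231 [ 456.161 -183.227]
top tube_rack 0.97 250 129 [783.309 192.718]
top spanner 0.96 326 257 [374.423 -59.239]
top spanner 0.38 366 231 [ 457.766 -182.84 ]
tray corners [array([424.616, 329.11 ]), array([581.678, 316.854]), array([549.75 ,  78.081]), array([394.131,  95.499])]
```

View pics/mz.png

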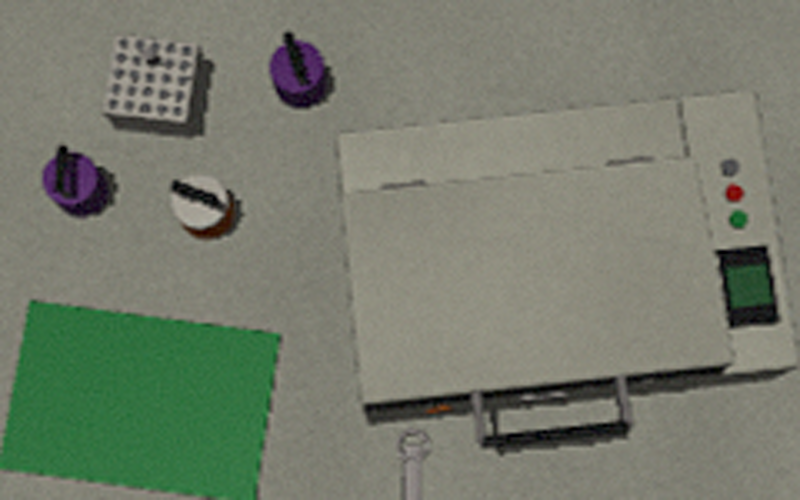

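View pics/sz.png

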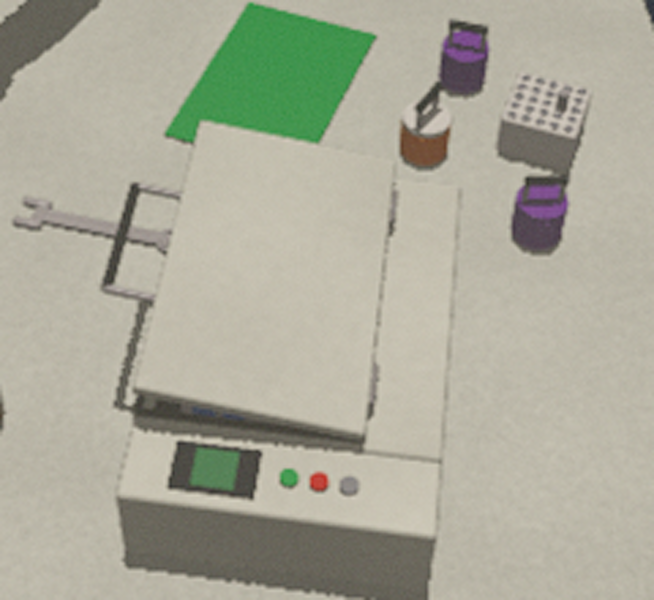

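```bash

cat >> h.py <<'E'
def tri(*obs): # (p,u,v[,s])
    A=np.zeros((3,3));b=np.zeros(3);L=[]
    for o in obs:
        e,d=ray(*o); d=d/np.linalg.norm(d); P=np.eye(3)-np.outer(d,d); A+=P;b+=P@e;L.append((e,d))
    X=np.linalg.solve(A,b); return X,[np.linalg.norm(np.cross(X-e,d)) for e,d in L]
E
python3 - <<'E'
from h import *
np.set_printoptions(precision=2,suppress=True)
t,_=shot("top"); s,_=shot("scene")
T=lambda a,b:(200+a/800*240,100+b/500*150); S=lambda a,b:(220+a/2.725,130+b/2.7273)
a=tri((t,*T(481,440)),(s,*S(135,186))); b=tri((t,*T(628,430)),(s,*S(105,289)))
print(a,b); d=a[0]-b[0]; print("yaw of +y",np.degrees(np.arctan2(-d[0],d[1])), np.linalg.norm(d))
c1=atz(t,*T(338,133),90); c2=atz(t,*T(755,92),90); c3=atz(t,*T(797,368),90)
print(c1,c2,c3); d=c1-c2; print(np.degrees(np.arctan2(-d[0],d[1])),np.linalg.norm(d)); d=c2-c3; print(np.degrees(np.arctan2(d[1],d[0])),np.linalg.norm(d))
e1=atz(t,*T(345,190),105);e2=atz(t,*T(693,157),105);d=e1-e2;print(e1,e2,np.degrees(np.arctan2(-d[0],d[1])),np.linalg.norm(d))
m=tri((t,*T(554.5,435)),(s,265,215.5));print(m)
m=tri((t,*T(205,190)),(s,*S(430,105)));print("can bar?",m)
E
```

```text
(array([ 442.81, -106.62,  139.33]), [np.float64(1.8584223090036072), np.float64(1.8584223090035994)]) (array([ 454.44, -226.08,  137.74]), [np.float64(3.8629403704618896), np.float64(3.862940370461971)])
yaw of +y 5.561952933607613 120.03259206300899
[717.43  18.44  90.  ] [ 760.49 -354.61   90.  ] [ 510.92 -382.78   90.  ]
6.583799700765775 375.53081237216685
6.440387122552501 251.15136782802668
[660.61  10.16 105.  ] [ 694.37 -294.1   105.  ] 6.33205034329532 306.13276476087793
(array([ 449.38, -165.51,  141.09]), [np.float64(3.951568594010896), np.float64(3.9515685940108667)])
can bar? (array([671.99, 139.78,  69.8 ]), [np.float64(2.9079849335861034), np.float64(2.9079849335861945)])
```

```bash

cat >> h.py <<'E'
def yaw(s):
    M=R.from_rotvec(s['eef_rot']).as_matrix(); return np.degrees(np.arctan2(M[1,0],M[0,0]))
def go(x,y,z,yw=None,s=None,base=None):
    """row to bring TCP to world x,y,z (mm), jaw-axis yaw"""
    s=s or telemetry.state(); M=R.from_rotvec(s['eef_rot']).as_matrix()
    d=M.T@(np.array([x,y,z])-s['eef_pos'])/1000
    tw=0 if yw is None else (yaw(s)-yw+180)%360-180
    print("row",d.round(4).tolist(),round(tw,1),"rows needed",np.ceil(max(np.linalg.norm(d)/.0625,abs(tw)/10.7)))
def st():
    s=telemetry.state(); print(round(s['time_s'],2),s['eef_pos'].round(1),round(yaw(s),1),'F',s['force'].round(1),'gap',round(s['finger_gap'],1))
    return s
E
python3 - <<'E'
from h import *
st(); go(480,150,300,35); go(449,-166,260,6.4)
E
```

```text
1.55 [260.8 622.6 222.6] 67.3 F [-0.6  0.4  0.2] gap 87.1
row [-0.3512, -0.0775, -0.3848] 32.3 rows needed 9.0
row [-0.6546, -0.0375, -0.4783] 60.9 rows needed 13.0
```

```bash
python3 -m crank '[[-0.351,-0.077,-0.385,32,0.61],[-0.351,-0.077,-0.385,32,0.61],[-0.351,-0.077,-0.385,32,0.61],[-0.351,-0.077,-0.385,32,0.61],[-0.351,-0.077,-0.385,32,0.61],[-0.351,-0.077,-0.385,32,0.61],[-0.351,-0.077,-0.385,32,0.61],[-0.351,-0.077,-0.385,32,0.61],[-0.351,-0.077,-0.385,32,0.61],[-0.351,-0.077,-0.385,32,0.61],[-0.351,-0.077,-0.385,32,0.61],[-0.351,-0.077,-0.385,32,0.61]]' 20
python3 - <<'E'
from h import *
st(); go(449,-166,220,6.4)
E
```

```text
time_s: 3.05
eef_pos: [479.5, 151.8, 299.2]
eef_rot: [-1.516, -0.484, 0.485]
force: [0.1, -0.5, -0.4]
finger_gap: 33.9
3.05 [479.5 151.8 299.2] 35.4 F [ 0.1 -0.5 -0.4] gap 33.9
row [-0.2091, 0.0792, -0.2412] 29.0 rows needed 6.0
```

```bash
python3 -m crank '[[-0.209,0.079,-0.241,29,0.61],[-0.209,0.079,-0.241,29,0.61],[-0.209,0.079,-0.241,29,0.61],[-0.209,0.079,-0.241,29,0.61],[-0.209,0.079,-0.241,29,0.61],[-0.209,0.079,-0.241,29,0.61],[-0.209,0.079,-0.241,29,0.61],[-0.209,0.079,-0.241,29,0.61],[-0.209,0.079,-0.241,29,0.61]]' 
python3 - <<'E'
from h import *
s=st(); p,s=shot("wrist","w1"); t,_=shot("top","t1");c,_=shot("scene","s1")
print(proj(p,[449,-166,140],s))
for n,q in (("w",p),("s",c),("t",t)):
  for r in finder.spot_point(q,"lid_bar")[:2]: print(n,r['confidence'],r['location'][0]*640,r['location'][1]*400)
E
```

```text
time_s: 4.18
eef_pos: [449.4, -165.7, 220.7]
eef_rot: [-1.569, -0.089, 0.088]
force: [0.5, 0.8, 0.6]
finger_gap: 34.0
4.17 [ 449.4 -165.7  220.7] 6.5 F [0.5 0.8 0.6] gap 34.0
[319.27018367 206.83476157]
w 0.65 322.11199999999997 206.32000000000002
s 0.93 262.592 213.07999999999998
s 0.48 376.51200000000006 184.32
t 0.88 369.28 229.32000000000002
```

View pics/w1.png

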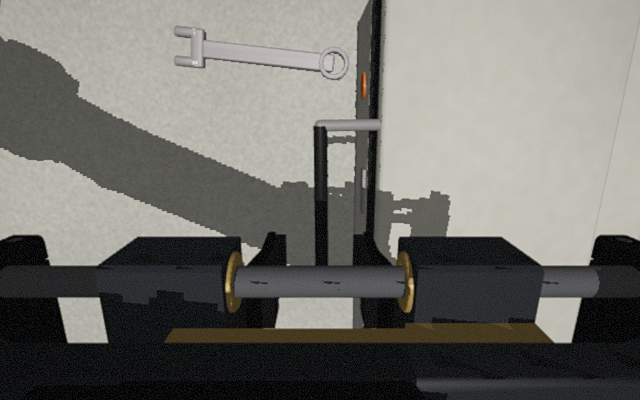

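View pics/s1.png

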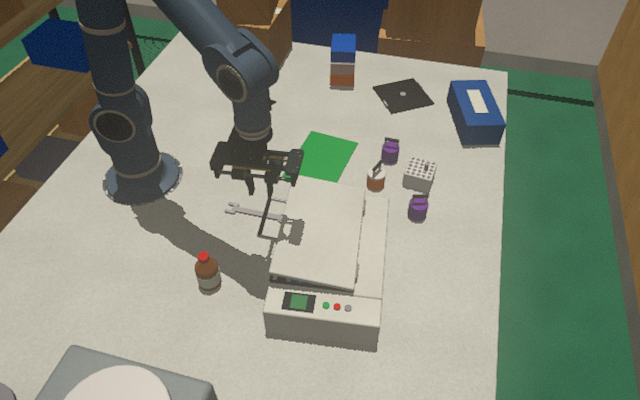

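```bash
python3 -m crank '[[0.001,0.05,0,0,0.61],[0.001,0.08,0,0,0.61],[0.001,0.100,0,0,0.61],[0.001,0.100,0,0,0.61],[0.001,0.100,0,0,0.61],[0.001,0.100,0,0,1],[0.001,0.100,0,0,1],[0.001,0.100,0,0,1],[0.001,0.100,0,0,1],[0.001,0.100,0,0,1]]' 25
python3 - <<'E'
from h import *
s=st(); 
c,_=shot("scene","s2")
cv2.imwrite("pics/s2.png",cv2.resize(c['frame'][130:350,200:440],(654,600),interpolation=cv2.INTER_CUBIC)[:,:,::-1])
E
```

```text
time_s: 5.72
eef_pos: [450.8, -167.2, 120.9]
eef_rot: [-1.569, -0.088, 0.085]
force: [3.2, 0.2, 0.8]
finger_gap: 9.1
5.72 [ 450.8 -167.2  120.9] 6.3 F [3.2 0.2 0.8] gap 9.1
```

View pics/s2.png

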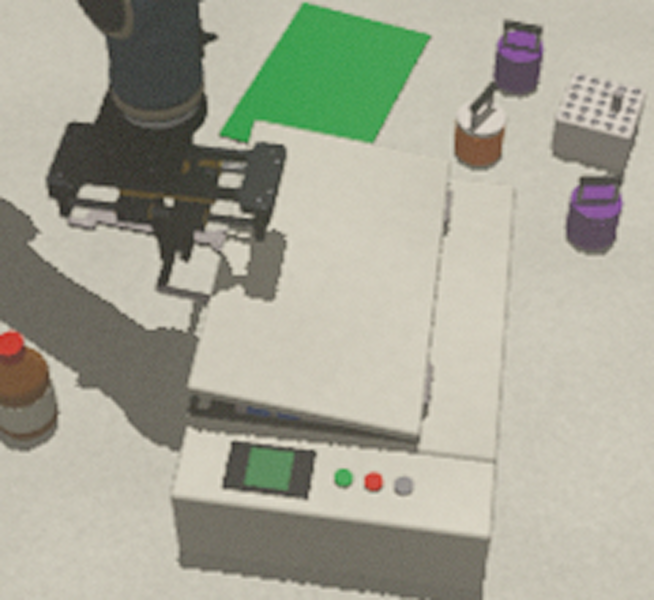

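```bash
python3 - <<'E'
import numpy as np
f=lambda a:np.array([-np.cos(np.radians(a)),-np.sin(np.radians(a))])*.232
for a in (9.5,35.5,61.5):
    print([(f(a+3.25*k)-f(a)).round(3).tolist() for k in range(1,9)])
E
```

```text
[[0.003, -0.013], [0.006, -0.026], [0.01, -0.038], [0.014, -0.05], [0.02, -0.063], [0.026, -0.074], [0.033, -0.086], [0.04, -0.096]]
[[0.008, -0.01], [0.016, -0.021], [0.026, -0.03], [0.035, -0.039], [0.045, -0.047], [0.056, -0.055], [0.067, -0.063], [0.078, -0.069]]
[[0.012, -0.006], [0.024, -0.011], [0.036, -0.016], [0.049, -0.02], [0.061, -0.023], [0.074, -0.025], [0.087, -0.027], [0.101, -0.028]]
```

```bash
python3 -m crank '[[0.003,-0.013,0,0,1],[0.006,-0.026,0,0,1],[0.010,-0.038,0,0,1],[0.014,-0.050,0,0,1],[0.020,-0.063,0,0,1],[0.026,-0.074,0,0,1],[0.033,-0.086,0,0,1],[0.040,-0.096,0,0,1],[0.040,-0.096,0,0,1]]' 25
python3 - <<'E'
from h import *
s=st(); 
c,_=shot("scene","s3")
cv2.imwrite("pics/s3.png",cv2.resize(c['frame'][130:350,200:440],(654,600),interpolation=cv2.INTER_CUBIC)[:,:,::-1])
E
```

```text
time_s: 6.9
eef_pos: [489.6, -162.5, 217.6]
eef_rot: [-1.568, -0.086, 0.087]
force: [-2.2, 2.7, 2.8]
finger_gap: 9.5
6.9 [ 489.6 -162.5  217.6] 6.3 F [-2.2  2.7  2.8] gap 9.5
```

View pics/s3.png

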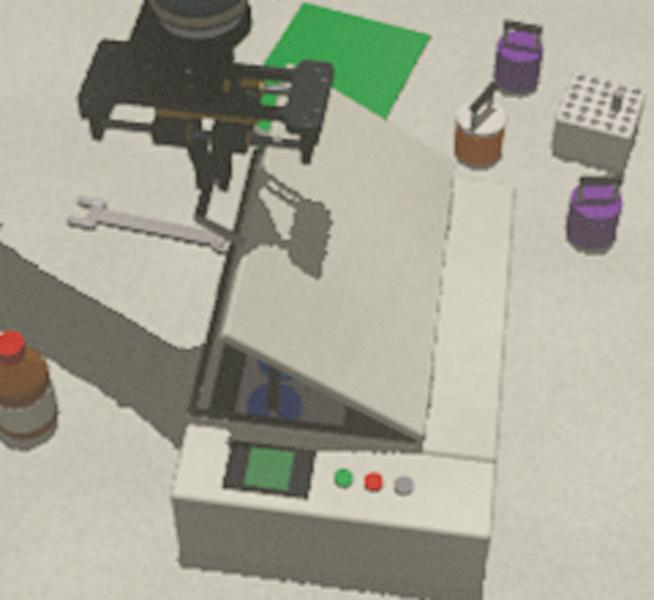

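Working. Continue in the same fashion.

```bash
python3 -m crank '[[0.008,-0.010,0,0,1],[0.016,-0.021,0,0,1],[0.026,-0.030,0,0,1],[0.035,-0.039,0,0,1],[0.045,-0.047,0,0,1],[0.056,-0.055,0,0,1],[0.067,-0.063,0,0,1],[0.078,-0.069,0,0,1],[0.078,-0.069,0,0,1]]' 25
python3 -m crank '[[0.012,-0.006,0,0,1],[0.024,-0.011,0,0,1],[0.036,-0.016,0,0,1],[0.049,-0.020,0,0,1],[0.061,-0.023,0,0,1],[0.074,-0.025,0,0,1],[0.087,-0.027,0,0,1],[0.101,-0.028,0,0,1],[0.101,-0.028,0,0,1],[0.101,-0.028,0,0,1]]' 25
python3 - <<'E'
from h import *
s=st(); 
c,_=shot("scene","s3"); t,_=shot("top","t3")
cv2.imwrite("pics/s4.png",cv2.resize(c['frame'][90:350,200:440],(554,600),interpolation=cv2.INTER_CUBIC)[:,:,::-1])
E
```

```text
time_s: 8.07
eef_pos: [566.9, -153.3, 288.7]
eef_rot: [-1.566, -0.086, 0.088]
force: [-9.9, 5.6, 10.6]
finger_gap: 9.1
time_s: 9.32
eef_pos: [670.2, -141.7, 316.4]
eef_rot: [-1.568, -0.093, 0.082]
force: [1.4, 4.3, 6.1]
finger_gap: 9.3
9.32 [ 670.2 -141.7  316.4] 6.4 F [1.4 4.3 6.1] gap 9.3
```

View pics/s4.png

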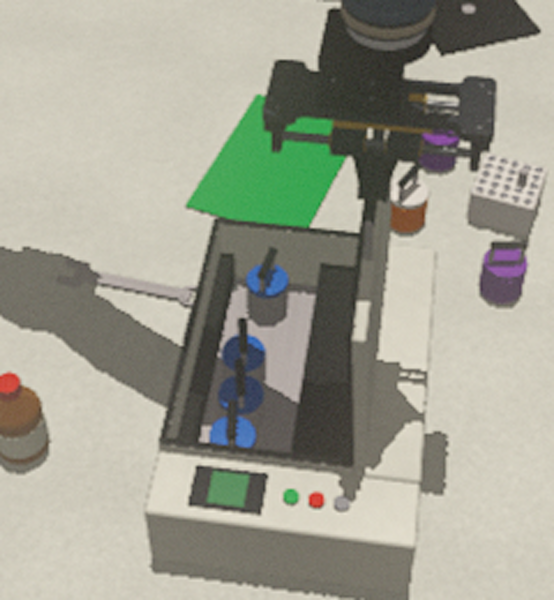

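View pics/t3.png

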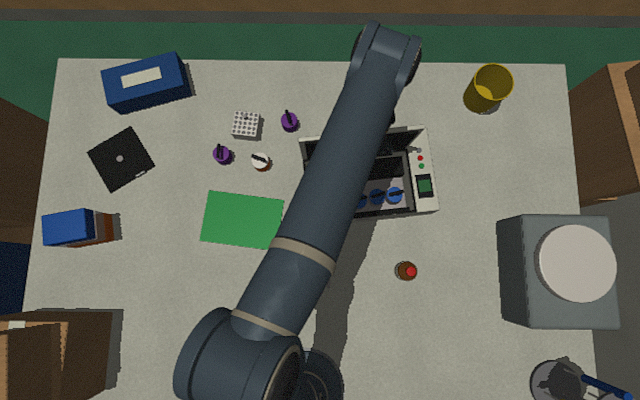

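```bash
python3 -m crank '[[0,0,0,0,0.61],[0,0,0,0,0.61],[0,0,0,0,0.61],[0,-0.02,0,0,0.61],[0,-0.05,0,0,0.61],[0,-0.09,0,0,0.61],[-0.06,-0.09,0,0,0.61],[-0.12,-0.09,0,0,0.61],[-0.18,-0.09,0,0,0.61],[-0.18,-0.09,0.06,0,0.61],[-0.18,-0.09,0.12,0,0.61],[-0.18,-0.09,0.18,0,0.61]]' 25
python3 - <<'E'
from h import *
s=st(); 
c,_=shot("scene","s5"); t,_=shot("top","t5"); w,s=shot("wrist","w5")
cv2.imwrite("pics/t5.png",cv2.resize(t['frame'][100:250,200:440],(800,500),interpolation=cv2.INTER_CUBIC)[:,:,::-1])
cv2.imwrite("pics/s5.png",cv2.resize(c['frame'][90:350,200:440],(554,600),interpolation=cv2.INTER_CUBIC)[:,:,::-1])
E
```

```text
time_s: 10.92
eef_pos: [468.3, 16.9, 403.8]
eef_rot: [-1.569, -0.086, 0.084]
force: [0.7, 0.3, -0.4]
finger_gap: 33.5
10.93 [468.3  16.9 403.8] 6.2 F [ 0.7  0.3 -0.4] gap 33.5
```

View pics/s5.png

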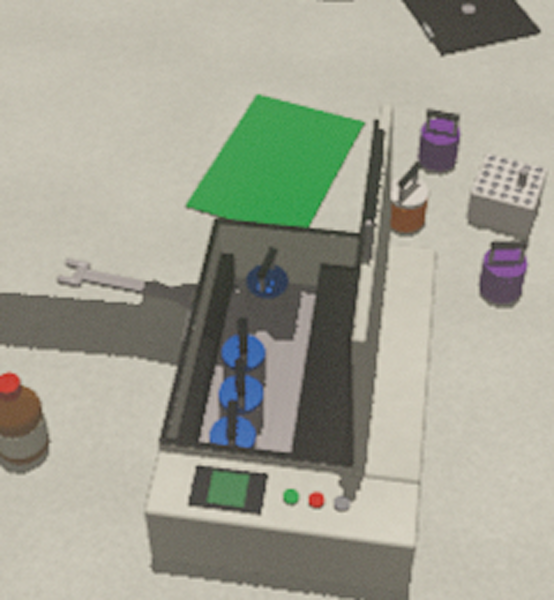

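View pics/t5.png

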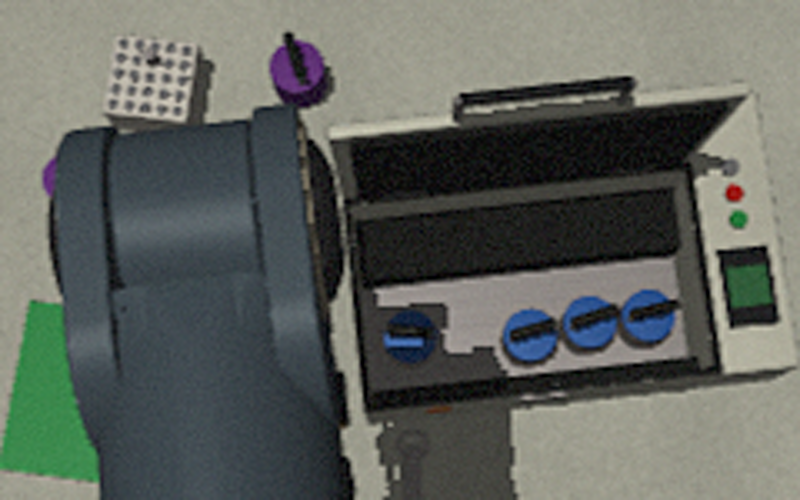

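View pics/w5.png

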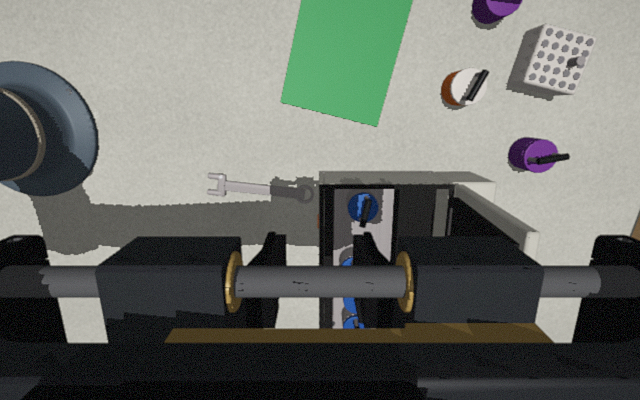

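```bash
python3 - <<'E'
from h import *
t,_=shot("top"); c,_=shot("scene")
cv2.imwrite("pics/t6.png",(np.clip(cv2.resize(t['frame'][180:220,308:408],(800,320),interpolation=cv2.INTER_CUBIC)*1.6,0,255)).astype(np.uint8)[:,:,::-1])
cv2.imwrite("pics/s6.png",(np.clip(cv2.resize(c['frame'][190:290,270:350],(480,600),interpolation=cv2.INTER_CUBIC)*1.6,0,255)).astype(np.uint8)[:,:,::-1])
E
```

```text
(no output)
```

View pics/t6.png

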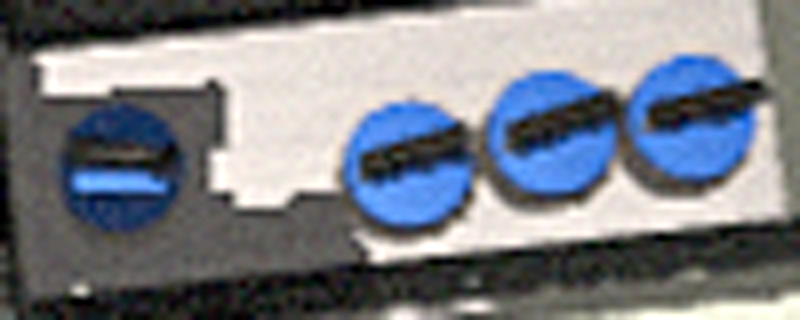

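View pics/s6.png

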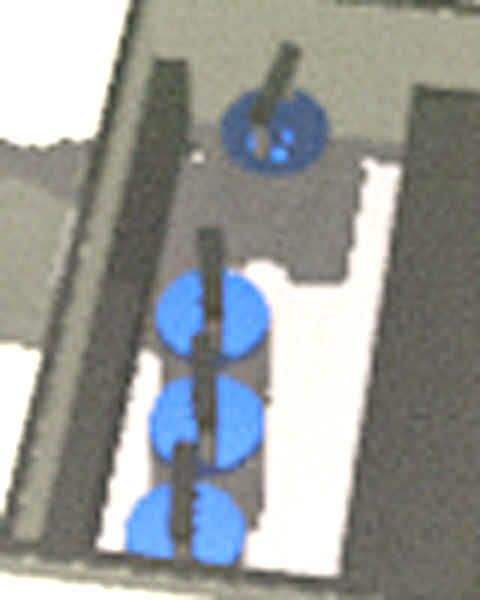

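```bash
cat > bars.py <<'E'
from h import *
np.set_printoptions(precision=1,suppress=True)
H=np.array([677.5,-142]); ya=np.radians(6.4); mx=np.array([np.cos(ya),np.sin(ya)]); my=np.array([-np.sin(ya),np.cos(ya)])
O=H-95*mx
def mill(X): return np.array([(X[:2]-O)@mx,(X[:2]-O)@my])
E
python3 - <<'E'
from bars import *
t,_=shot("top"); c,_=shot("scene"); print("mill O",O)
T=lambda a,b:(308+a/8,180+b/8)
for n,a,b,cap in (("A",(73,151),(175,158),(122,168)),("B",(362,166),(466,136),(408,165)),("C",(508,138),(615,104),(548,133)),("D",(648,120),(765,90),(690,118))):
    P,Q=atz(t,*T(*a),88),atz(t,*T(*b),88); d=P-Q
    m=(P+Q)/2; cc=atz(t,*T(*cap),60)
    print(n,m[:2],"bar yaw",np.degrees(np.arctan2(-d[0],d[1])),np.linalg.norm(d),"cap",cc[:2],"mill",mill(m),mill(cc), "scene", (proj(c,[*m[:2],86])-[270,190])*6)
E
```

```text
mill O [ 583.1 -152.6]
A [539.4 -49.5] bar yaw -3.2586263867407244 37.050316072564534 cap [539.2 -48.8] mill [-31.9 107.3] [-32.1 108.1] scene [257.5  84.1]
B [ 542.1 -154.6] bar yaw 16.97079030282102 39.442548054046455 cap [ 541.6 -155. ] mill [-41.    2.5] [-41.5   2.2] scene [194.6 269.2]
C [ 553.8 -208.2] bar yaw 18.497567666366184 41.108202026172386 cap [ 554.4 -207.2] mill [-35.3 -52. ] [-34.6 -51. ] scene [185.  377.2]
D [ 560.4 -261. ] bar yaw 15.23098827599486 44.28106355301341 cap [ 560.7 -260.1] mill [ -34.7 -105.2] [ -34.2 -104.4] scene [162.5 487.3]
```

```bash
python3 - <<'E'
from bars import *
t,_=shot("top"); c,_=shot("scene")
T=lambda a,b:(308+a/8,180+b/8); S=lambda a,b:(270+a/6,190+b/6)
for a,b in (((124,153),(277,82)),((414,151),(210,275)),((561,121),(205,380)),((706,105),(183,488))): 
  X,r=tri((t,*T(*a)),(c,*S(*b))); print(X,r,mill(X))
go(540,-49,140,-3)
E
```

```text
[543.9 -47.9  85.6] [np.float64(3.773561559614439), np.float64(3.773561559614182)] [-27.3 108.4]
[ 545.6 -154.1   81.8] [np.float64(2.6905480352840128), np.float64(2.690548035284085)] [-37.4   2.7]
[ 558.  -207.2   83.1] [np.float64(3.6054184238321496), np.float64(3.60541842383215)] [-31.  -51.5]
[ 564.4 -259.9   84.4] [np.float64(3.6913486840426613), np.float64(3.6913486840428384)] [ -30.5 -104.6]
row [0.0638, 0.2635, -0.0705] 9.1 rows needed 5.0
```

```bash
python3 -m crank '[[0.067,0.10,-0.070,9,0.54],[0.067,0.20,-0.070,9,0.54],[0.067,0.234,-0.070,9,0.54],[0.067,0.234,-0.070,9,0.54],[0.067,0.234,-0.070,9,0.54],[0.067,0.234,-0.070,9,0.54],[0.067,0.234,-0.070,9,0.54]]' 25
python3 - <<'E'
from bars import *
st(); w,s=shot("wrist","w7")
print(proj(w,[542,-49,86],s),proj(w,[542,-49,60],s))
E
```

```text
time_s: 12.25
eef_pos: [544.7, -46.3, 172.1]
eef_rot: [-1.57, 0.034, -0.041]
force: [0.3, -0.6, -0.2]
finger_gap: 40.1
12.25 [544.7 -46.3 172.1] -2.7 F [ 0.3 -0.6 -0.2] gap 40.1
[315.9 208.1] [316.  199.2]
```

View pics/w7.png

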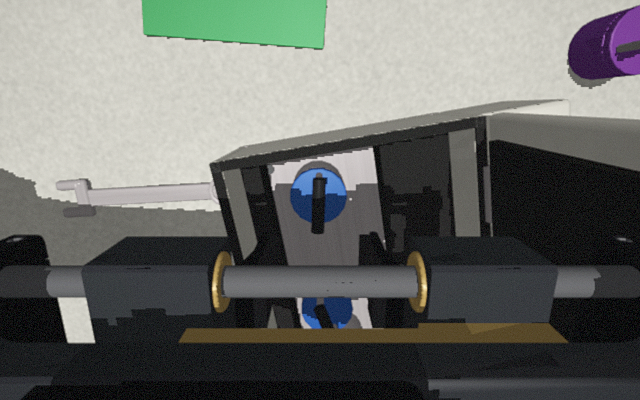

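```bash
python3 -m crank '[[0,0.04,0,0,0.54],[0,0.08,0,0,0.54],[0,0.104,0,0,0.54],[0,0.104,0,0,0.54],[0,0.104,0,0,0.54],[0,0.104,0,0,1],[0,0.104,0,0,1],[0,0.104,0,0,1],[0,0.104,0,0,1],[0,0.104,0,0,1]]' 25
python3 -m crank '[[0,-0.02,0,0,1],[0,-0.05,0,0,1],[-0.005,-0.08,0,0,1],[-0.015,-0.11,0,0,1],[-0.020,-0.14,0,0,1],[-0.020,-0.14,0,0,1],[-0.020,-0.14,0,0,1]]'
python3 - <<'E'
from bars import *
st(); go(459.6,268,190,-7); c,_=shot("scene","s8")
E
```

```text
time_s: 13.55
eef_pos: [543.4, -46.2, 65.6]
eef_rot: [-1.57, 0.037, -0.038]
force: [0.4, 0.2, 1.5]
finger_gap: 8.9
time_s: 14.42
eef_pos: [522.4, -45.2, 204.4]
eef_rot: [-1.57, 0.039, -0.036]
force: [-0.3, 0.2, -1.8]
finger_gap: 8.7
14.43 [522.4 -45.2 204.4] -2.7 F [-0.3  0.2 -1.8] gap 8.7
row [-0.0776, 0.0145, 0.3099] 4.3 rows needed 6.0
```

View pics/s8.png

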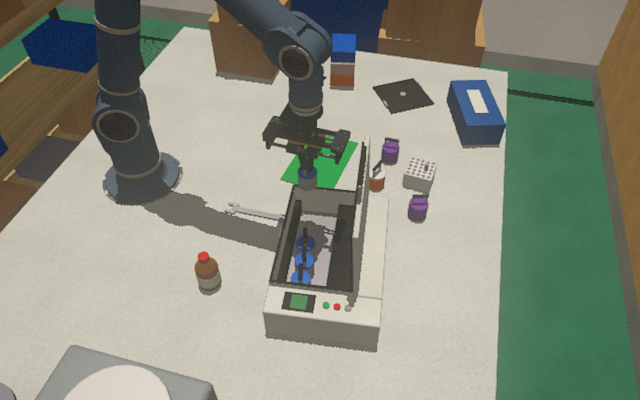

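```bash
python3 -m crank '[[-0.015,0.0,0.05,4,1],[-0.025,0.0,0.1,4,1],[-0.04,0.0,0.155,4,1],[-0.05,0.0,0.21,4,1],[-0.065,0.02,0.26,4,1],[-0.078,0.05,0.29,4,1],[-0.078,0.10,0.31,4,1],[-0.078,0.12,0.31,4,1],[-0.078,0.12,0.31,4,1],[-0.078,0.12,0.31,4,1]]'
python3 - <<'E'
from bars import *
st(); go(459.6,268,58.5,-7); c,_=shot("scene","s9")
E
```

```text
time_s: 15.72
eef_pos: [460.6, 267.7, 85.7]
eef_rot: [-1.569, 0.093, -0.093]
force: [0.0, -0.3, -0.5]
finger_gap: 8.8
15.72 [460.6 267.7  85.7] -6.8 F [ 0.  -0.3 -0.5] gap 8.8
row [-0.001, 0.0272, 0.0002] 0.2 rows needed 1.0
```

View pics/s9.png

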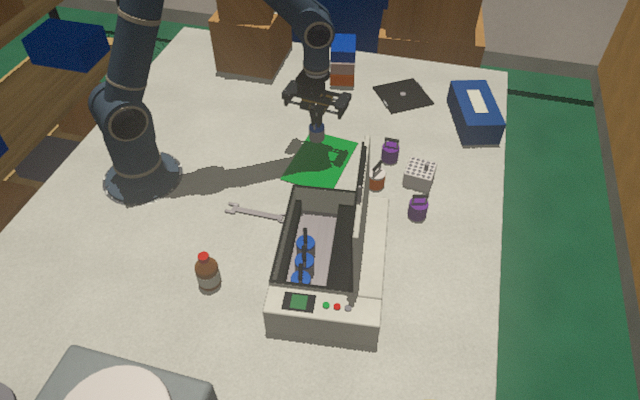

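```bash
python3 -m crank '[[0,0.01,0,0,1],[0,0.018,0,0,1],[0,0.022,0,0,1],[0,0.025,0,0,1],[0,0.027,0,0,1],[0,0.028,0,0,1],[0,0.028,0,0,1]]'
```

```text
time_s: 16.65
eef_pos: [460.2, 268.0, 57.6]
eef_rot: [-1.569, 0.092, -0.093]
force: [-0.3, 0.5, -2.4]
finger_gap: 8.9
```

Within about a millimetre of contact; release and rise, then look above the next pots.

```bash
python3 -m crank '[[0,0.001,0,0,1],[0,0.001,0,0,0.6],[0,0.001,0,0,0.54],[0,0.001,0,0,0.54],[0,-0.02,0,0,0.54],[0,-0.06,0,0,0.54],[0,-0.11,0,0,0.54],[0,-0.14,0,0,0.54],[0,-0.14,0,0,0.54]]'
python3 - <<'E'
from bars import *
st(); t,_=shot("top","t10");c,_=shot("scene","s10"); go(545,-154,175,17)
E
```

```text
time_s: 17.77
eef_pos: [461.4, 268.8, 199.9]
eef_rot: [-1.565, 0.089, -0.095]
force: [-0.1, -1.4, -0.5]
finger_gap: 40.2
17.77 [461.4 268.8 199.9] -6.7 F [-0.1 -1.4 -0.5] gap 40.2
row [0.1343, 0.022, -0.4089] -23.7 rows needed 7.0
```

View pics/s10.png

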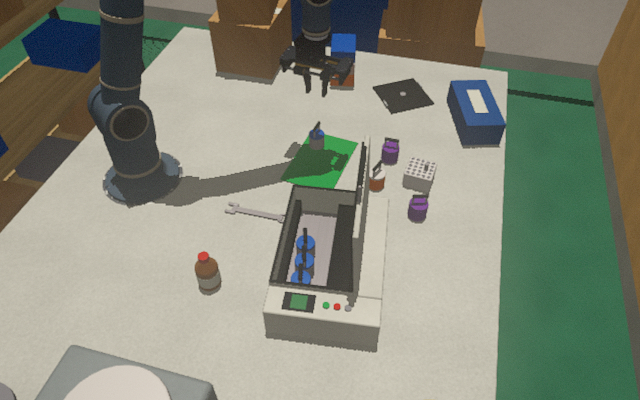

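```bash
python3 -m crank '[[0.0,0.0,-0.05,-4,0.54],[0.02,0.0,-0.11,-12,0.54],[0.05,0.01,-0.17,-20,0.54],[0.08,0.022,-0.23,-24,0.54],[0.1,0.022,-0.29,-24,0.54],[0.12,0.022,-0.35,-24,0.54],[0.134,0.022,-0.409,-24,0.54],[0.134,0.022,-0.409,-24,0.54],[0.134,0.022,-0.409,-24,0.54],[0.134,0.022,-0.409,-24,0.54]]'
python3 - <<'E'
from bars import *
st(); w,s=shot("wrist","w11")
print(proj(w,[545,-154,86],s),proj(w,[545,-154,60],s), proj(w,s['eef_pos']*[1,1,0]+[0,0,86],s))
E
```

```text
time_s: 19.12
eef_pos: [544.9, -151.5, 174.6]
eef_rot: [-1.556, -0.238, 0.24]
force: [0.4, 1.1, 0.9]
finger_gap: 40.0
19.12 [ 544.9 -151.5  174.6] 17.4 F [0.4 1.1 0.9] gap 40.0
[319.3 207. ] [319.3 198.3] [320.1 203.9]
```

View pics/w11.png

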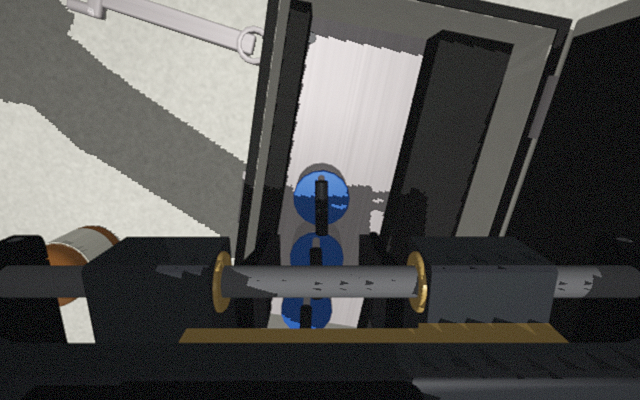

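```bash
python3 -m crank '[[0.001,0.04,0.001,0,0.54],[0.001,0.08,-0.001,0,0.54],[0.001,0.108,-0.001,0,0.54],[0.001,0.108,-0.001,0,0.54],[0.001,0.108,-0.001,0,0.54],[0.001,0.108,-0.001,0,1],[0.001,0.108,-0.001,0,1],[0.001,0.108,-0.001,0,1],[0.001,0.108,-0.001,0,1],[0.001,0.108,-0.001,0,1]]' 25
python3 -m crank '[[0,-0.02,0,0,1],[0,-0.05,0,0,1],[-0.005,-0.08,0,0,1],[-0.015,-0.11,0,0,1],[-0.020,-0.14,0,0,1],[-0.020,-0.14,0,0,1],[-0.020,-0.14,0,0,1]]'
python3 - <<'E'
from bars import *
st(); go(531,259,100,-7); c,_=shot("scene","s12")
E
```

```text
time_s: 20.42
eef_pos: [546.7, -154.6, 67.7]
eef_rot: [-1.558, -0.237, 0.236]
force: [0.1, 0.7, 1.1]
finger_gap: 8.7
time_s: 21.3
eef_pos: [526.6, -160.0, 206.4]
eef_rot: [-1.557, -0.235, 0.238]
force: [-1.1, -0.1, -1.2]
finger_gap: 8.7
21.3 [ 526.6 -160.   206.4] 17.3 F [-1.1 -0.1 -1.2] gap 8.7
row [0.1288, 0.1066, 0.3986] 24.3 rows needed 7.0
```

View pics/s12.png

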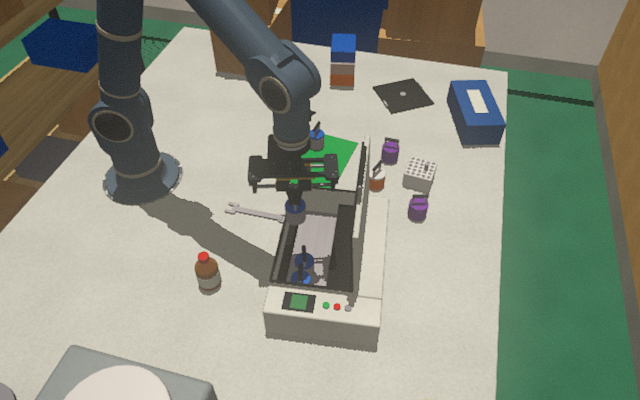

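```bash
python3 -m crank '[[0.015,0.0,0.05,4,1],[0.035,0.0,0.11,10,1],[0.055,0.0,0.17,16,1],[0.075,0.0,0.23,20,1],[0.095,0.0,0.29,24,1],[0.114,0.0,0.35,24,1],[0.129,0.02,0.395,24,1],[0.129,0.05,0.399,24,1],[0.129,0.09,0.399,24,1],[0.129,0.115,0.399,24,1],[0.129,0.120,0.399,24,1],[0.129,0.120,0.399,24,1]]'
python3 - <<'E'
from bars import *
st(); go(531,259,59.7,-7)
E
```

```text
time_s: 22.85
eef_pos: [532.1, 258.7, 87.2]
eef_rot: [-1.569, 0.093, -0.092]
force: [-0.2, -0.0, -1.5]
finger_gap: 9.3
22.85 [532.1 258.7  87.2] -6.7 F [-0.2 -0.  -1.5] gap 9.3
row [-0.0011, 0.0275, 0.0002] 0.3 rows needed 1.0
```

```bash
python3 -m crank '[[0,0.01,0,0,1],[0,0.018,0,0,1],[0,0.022,0,0,1],[0,0.025,0,0,1],[0,0.027,0,0,1],[0,0.028,0,0,1],[0,0.028,0,0,1]]'
python3 -m crank '[[0,0.0,0,0,1],[0,0.0,0,0,0.6],[0,0.0,0,0,0.54],[0,0.0,0,0,0.54],[0,-0.02,0,0,0.54],[0,-0.06,0,0,0.54],[0,-0.11,0,0,0.54],[0,-0.14,0,0,0.54],[0,-0.14,0,0,0.54]]'
python3 - <<'E'
from bars import *
st(); t,_=shot("top","t13");c,_=shot("scene","s13"); go(558,-207,175,18)
E
```

```text
time_s: 23.72
eef_pos: [532.2, 258.8, 59.7]
eef_rot: [-1.569, 0.092, -0.093]
force: [0.4, -0.2, -0.8]
finger_gap: 9.1
time_s: 24.85
eef_pos: [533.6, 259.4, 202.3]
eef_rot: [-1.565, 0.089, -0.096]
force: [-0.1, -0.1, -0.5]
finger_gap: 40.1
24.85 [533.6 259.4 202.3] -6.7 F [-0.1 -0.1 -0.5] gap 40.1
row [0.0808, 0.0241, -0.4594] -24.7 rows needed 8.0
```

View pics/s13.png

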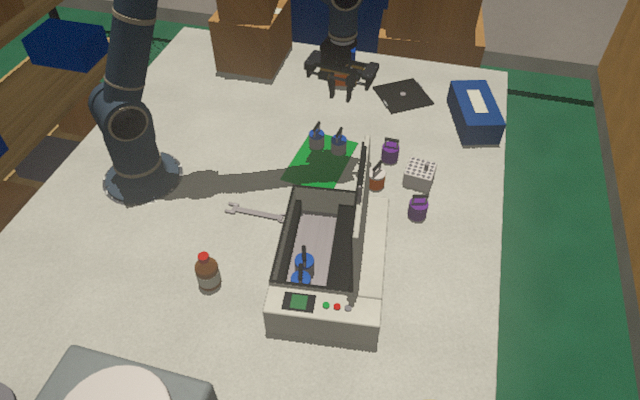

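```bash
python3 -m crank '[[0.0,0.0,-0.05,-4,0.54],[0.0,0.0,-0.11,-12,0.54],[0.01,0.01,-0.17,-20,0.54],[0.03,0.024,-0.23,-24.5,0.54],[0.04,0.024,-0.29,-24.5,0.54],[0.06,0.024,-0.35,-24.5,0.54],[0.07,0.024,-0.409,-24.5,0.54],[0.081,0.024,-0.46,-24.5,0.54],[0.081,0.024,-0.46,-24.5,0.54],[0.081,0.024,-0.46,-24.5,0.54],[0.081,0.024,-0.46,-24.5,0.54]]'
python3 - <<'E'
from bars import *
st(); w,s=shot("wrist","w14")
print( proj(w,s['eef_pos']*[1,1,0]+[0,0,86],s))
E
```

```text
time_s: 26.32
eef_pos: [558.5, -205.3, 174.6]
eef_rot: [-1.555, -0.245, 0.247]
force: [0.6, 0.6, -0.8]
finger_gap: 40.0
26.32 [ 558.5 -205.3  174.6] 17.9 F [ 0.6  0.6 -0.8] gap 40.0
[320.1 203.9]
```

View pics/w14.png

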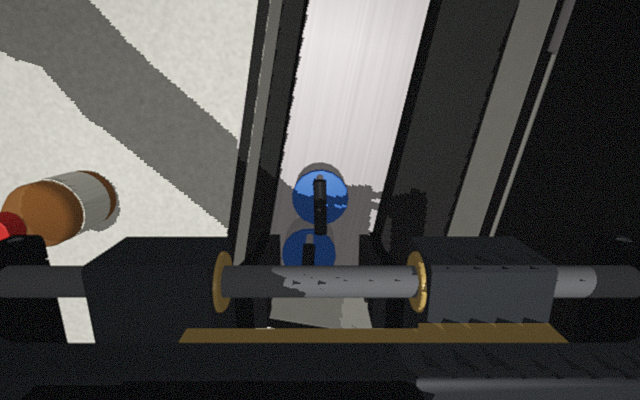

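```bash
python3 -m crank '[[0,0.04,0,0,0.54],[0,0.08,-0.001,0,0.54],[0,0.108,-0.001,0,0.54],[0,0.108,-0.001,0,0.54],[0,0.108,-0.001,0,0.54],[0,0.108,-0.001,0,1],[0,0.108,-0.001,0,1],[0,0.108,-0.001,0,1],[0,0.108,-0.001,0,1],[0,0.108,-0.001,0,1]]' 25
python3 -m crank '[[0,-0.02,0,0,1],[0,-0.05,0,0,1],[-0.005,-0.08,0,0,1],[-0.015,-0.11,0,0,1],[-0.020,-0.14,0,0,1],[-0.020,-0.14,0,0,1],[-0.020,-0.14,0,0,1]]'
python3 - <<'E'
from bars import *
st(); go(445,149,100,-7); c,_=shot("scene","s15")
E
```

```text
time_s: 27.62
eef_pos: [559.2, -208.6, 67.7]
eef_rot: [-1.557, -0.244, 0.243]
force: [0.6, 0.0, 1.2]
finger_gap: 9.3
time_s: 28.5
eef_pos: [539.3, -214.0, 206.9]
eef_rot: [-1.556, -0.243, 0.244]
force: [-0.0, -0.5, -1.9]
finger_gap: 8.9
28.5 [ 539.3 -214.   206.9] 17.8 F [-0.  -0.5 -1.9] gap 8.9
row [0.0212, 0.1073, 0.3744] 24.8 rows needed 7.0
```

View pics/s15.png

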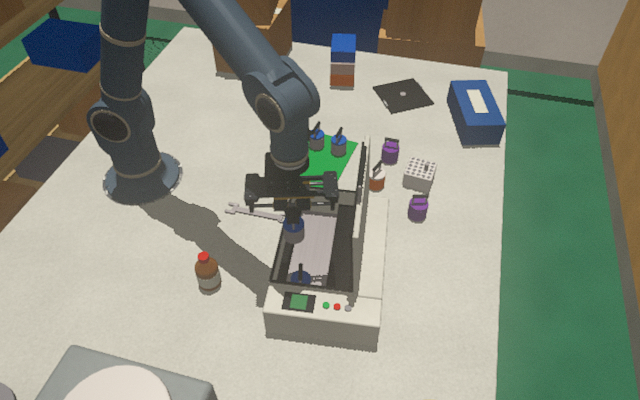

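```bash
python3 -m crank '[[0.003,0.0,0.05,4,1],[0.006,0.0,0.11,10,1],[0.009,0.0,0.17,16,1],[0.012,0.0,0.23,20,1],[0.016,0.0,0.29,24,1],[0.019,0.0,0.35,25,1],[0.021,0.03,0.374,25,1],[0.021,0.07,0.374,25,1],[0.021,0.10,0.374,25,1],[0.021,0.120,0.374,25,1],[0.021,0.120,0.374,25,1],[0.021,0.120,0.374,25,1]]'
python3 - <<'E'
from bars import *
st(); go(445,149,59.7,-7); shot("scene","s16")
E
```

```text
time_s: 30.05
eef_pos: [445.9, 148.0, 87.7]
eef_rot: [-1.569, 0.099, -0.099]
force: [0.8, 0.3, -1.8]
finger_gap: 9.3
30.05 [445.9 148.   87.7] -7.2 F [ 0.8  0.3 -1.8] gap 9.3
row [-0.001, 0.028, 0.0009] -0.2 rows needed 1.0
```

View pics/s16.png

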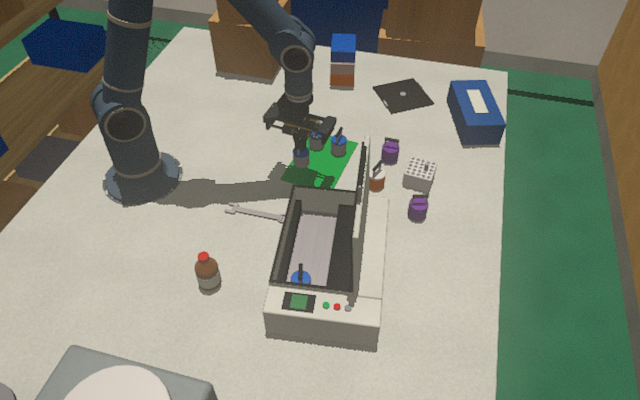

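```bash
python3 -m crank '[[0,0.01,0,0,1],[0,0.018,0,0,1],[0,0.022,0,0,1],[0,0.025,0,0,1],[0,0.027,0,0,1],[0,0.028,0,0,1],[0,0.028,0,0,1]]'
python3 -m crank '[[0,0.0,0,0,1],[0,0.0,0,0,0.6],[0,0.0,0,0,0.54],[0,0.0,0,0,0.54],[0,-0.02,0,0,0.54],[0,-0.06,0,0,0.54],[0,-0.11,0,0,0.54],[0,-0.14,0,0,0.54],[0,-0.14,0,0,0.54]]'
python3 - <<'E'
from bars import *
st(); shot("scene","s17"); go(564,-260,175,15.5)
E
```

```text
time_s: 30.98
eef_pos: [446.1, 148.0, 59.8]
eef_rot: [-1.568, 0.099, -0.1]
force: [-0.2, -0.3, -0.8]
finger_gap: 8.9
time_s: 32.1
eef_pos: [447.1, 148.7, 201.7]
eef_rot: [-1.565, 0.096, -0.102]
force: [0.2, 0.6, -0.0]
finger_gap: 40.1
32.1 [447.1 148.7 201.7] -7.2 F [ 0.2  0.6 -0. ] gap 40.1
row [0.1684, 0.0247, -0.3902] -22.7 rows needed 7.0
```

View pics/s17.png

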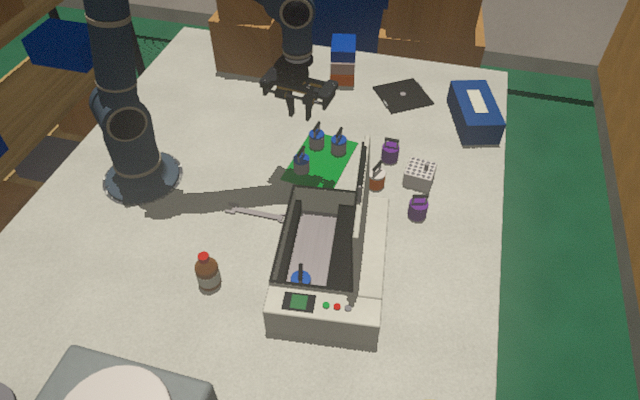

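```bash
python3 -m crank '[[0.01,0.0,-0.05,-4,0.54],[0.03,0.0,-0.11,-12,0.54],[0.06,0.01,-0.17,-20,0.54],[0.09,0.024,-0.23,-22.5,0.54],[0.12,0.024,-0.28,-22.5,0.54],[0.14,0.024,-0.33,-22.5,0.54],[0.168,0.024,-0.39,-22.5,0.54],[0.168,0.024,-0.39,-22.5,0.54],[0.168,0.024,-0.39,-22.5,0.54],[0.168,0.024,-0.39,-22.5,0.54]]'
python3 - <<'E'
from bars import *
st(); w,s=shot("wrist","w18")
print( proj(w,s['eef_pos']*[1,1,0]+[0,0,86],s))
E
```

```text
time_s: 33.4
eef_pos: [562.9, -257.7, 174.5]
eef_rot: [-1.558, -0.21, 0.212]
force: [-0.4, 0.1, 0.5]
finger_gap: 40.3
33.4 [ 562.9 -257.7  174.5] 15.4 F [-0.4  0.1  0.5] gap 40.3
[320.1 204. ]
```

View pics/w18.png

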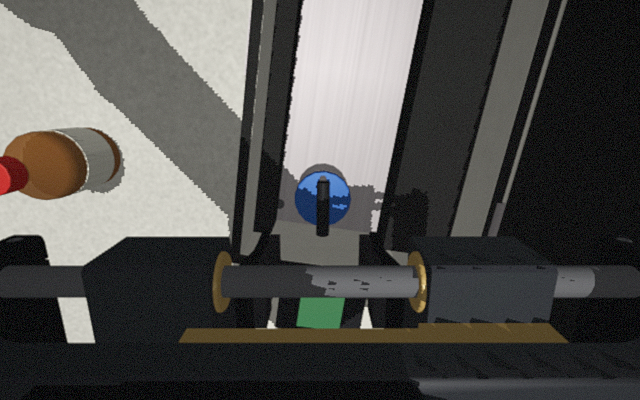

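```bash
python3 -m crank '[[0.002,0.04,-0.001,0,0.54],[0.002,0.08,-0.002,0,0.54],[0.002,0.108,-0.002,0,0.54],[0.002,0.108,-0.002,0,0.54],[0.002,0.108,-0.002,0,0.54],[0.002,0.108,-0.002,0,1],[0.002,0.108,-0.002,0,1],[0.002,0.108,-0.002,0,1],[0.002,0.108,-0.002,0,1],[0.002,0.108,-0.002,0,1]]' 25
python3 -m crank '[[0,-0.02,0,0,1],[0,-0.05,0,0,1],[-0.005,-0.08,0,0,1],[-0.015,-0.11,0,0,1],[-0.020,-0.14,0,0,1],[-0.020,-0.14,0,0,1],[-0.020,-0.14,0,0,1]]'
python3 - <<'E'
from bars import *
st(); go(516,140,100,-7); c,_=shot("scene","s19")
E
```

```text
time_s: 34.7
eef_pos: [566.0, -261.5, 67.7]
eef_rot: [-1.561, -0.21, 0.209]
force: [0.6, 0.5, 1.6]
finger_gap: 9.0
time_s: 35.58
eef_pos: [546.0, -266.2, 207.1]
eef_rot: [-1.56, -0.209, 0.21]
force: [0.3, 0.7, -1.8]
finger_gap: 9.1
35.58 [ 546.  -266.2  207.1] 15.3 F [ 0.3  0.7 -1.8] gap 9.1
row [0.0781, 0.1074, 0.3996] 22.3 rows needed 7.0
```

View pics/s19.png

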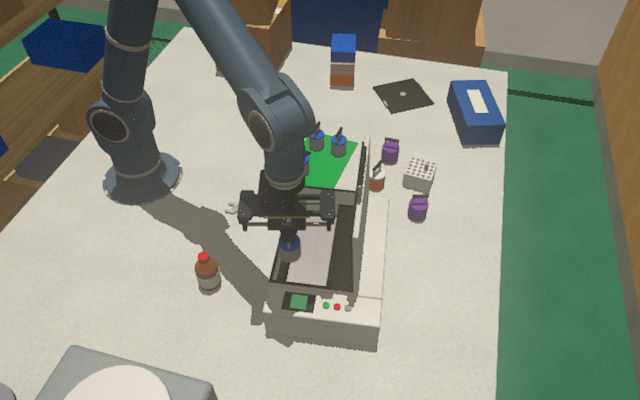

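```bash
python3 -m crank '[[0.01,0.0,0.05,4,1],[0.02,0.0,0.11,10,1],[0.03,0.0,0.17,16,1],[0.04,0.0,0.23,20,1],[0.05,0.0,0.29,22,1],[0.068,0.0,0.35,22,1],[0.078,0.0,0.40,22,1],[0.078,0.03,0.40,22,1],[0.078,0.06,0.40,22,1],[0.078,0.09,0.40,22,1],[0.078,0.110,0.40,22,1],[0.078,0.120,0.40,22,1]]'
python3 - <<'E'
from bars import *
st(); go(516,140,59.7,-7); t,_=shot("top"); c,_=shot("scene","s20")
cv2.imwrite("pics/s20.png",cv2.resize(c['frame'][90:250,240:400],(600,600),interpolation=cv2.INTER_CUBIC)[:,:,::-1])
E
```

```text
time_s: 37.12
eef_pos: [515.0, 139.5, 85.4]
eef_rot: [-1.571, 0.095, -0.089]
force: [-0.0, 0.6, -1.7]
finger_gap: 9.4
37.12 [515.  139.5  85.4] -6.7 F [-0.   0.6 -1.7] gap 9.4
row [0.001, 0.0257, 0.0007] 0.3 rows needed 1.0
```

View pics/s20.png

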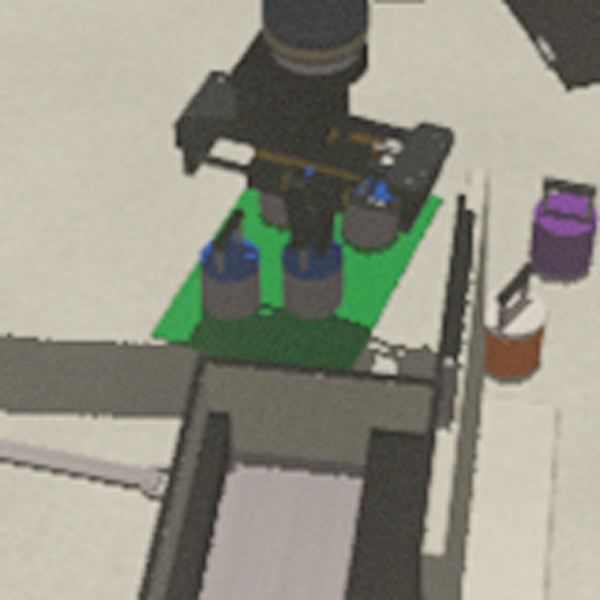

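```bash
python3 -m crank '[[0,0.008,0,0,1],[0,0.015,0,0,1],[0,0.020,0,0,1],[0,0.024,0,0,1],[0,0.026,0,0,1],[0,0.027,0,0,1],[0,0.027,0,0,1]]'
```

```text
time_s: 38.1
eef_pos: [516.4, 139.7, 60.6]
eef_rot: [-1.569, 0.092, -0.092]
force: [-0.4, -0.3, -1.2]
finger_gap: 9.3
```

```bash
python3 -m crank '[[0,0.001,0,0,1],[0,0.001,0,0,1],[0,0.001,0,0,0.6],[0,0.001,0,0,0.54],[0,0.001,0,0,0.54],[0,-0.02,0,0,0.54],[0,-0.06,0,0,0.54],[0,-0.11,0,0,0.54],[0,-0.16,0,0,0.54],[0,-0.21,0,0,0.54],[0,-0.24,0,0,0.54]]'
python3 - <<'E'
from bars import *
st();  t,_=shot("top","t21"); c,_=shot("scene","s21"); w,s=shot("wrist","w21"); go(672,141,172,-20)
for n,q,z in (("top",t,None),("scene",c,None)):
  for r in finder.spot_point(q,"canister")[:4]:
    u,v=r['location'][0]*640,r['location'][1]*400; print(n,r['confidence'],u,v,atz(q,u,v,0)[:2])
  for r in finder.spot_point(q,"pot")[:6]:
    u,v=r['location'][0]*640,r['location'][1]*400; print(n,'pot',r['confidence'],u,v,atz(q,u,v,4)[:2])
E
```

```text
time_s: 39.48
eef_pos: [517.0, 139.6, 303.3]
eef_rot: [-1.567, 0.09, -0.095]
force: [-0.5, 0.9, -0.1]
finger_gap: 40.3
39.48 [517.  139.6 303.3] -6.7 F [-0.5  0.9 -0.1] gap 40.3
row [0.1534, 0.1304, 0.0191] 13.3 rows needed 4.0
top 0.54 262.4 163.39999999999998 [668.3 147.1]
top 0.5 293.888 127.71999999999998 [788.8  49.8]
top pot 0.67 263.68 214.32000000000002 [504.2 135.9]
top pot 0.54 259.392 234.79999999999998 [440.6 146.6]
scene 0.98 390.91200000000003 158.88 [697.4 268. ]
scene 0.83 376.89599999999996 185.88 [677.7 143.3]
scene 0.8 414.528 212.48 [796.8  69.1]
scene pot 0.87 336.0 149.4 [526.5 262.2]
scene pot 0.78 313.984 146.32 [456.8 258.3]
scene pot 0.72 319.616 172.4 [504.1 150.1]
scene pot 0.6 302.01599999999996 167.6 [447.9 156.2]
```

View pics/s21.png

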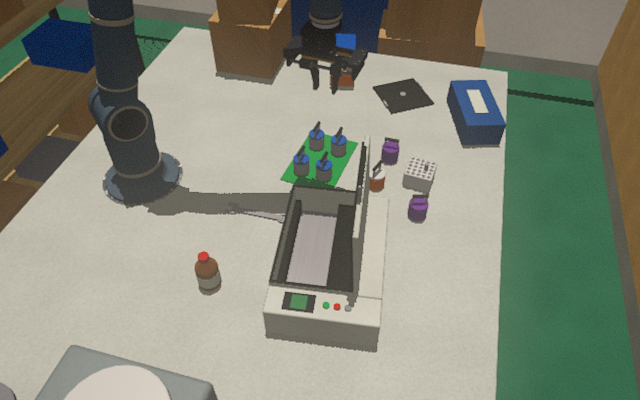

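View pics/t21.png

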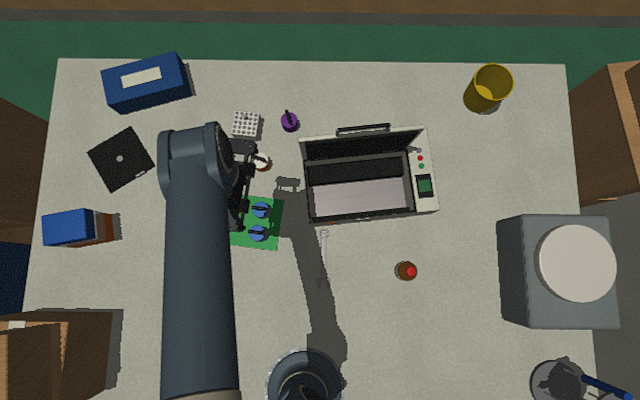

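View pics/w21.png

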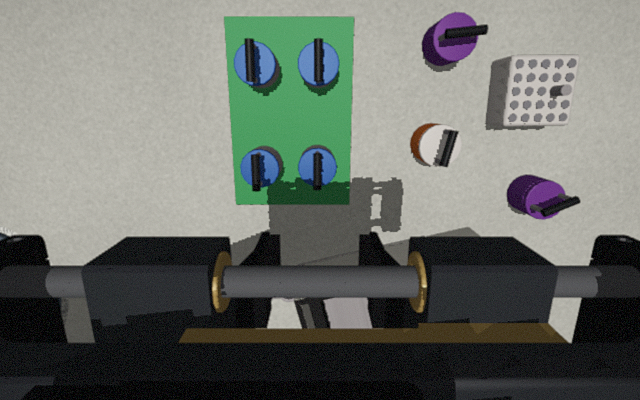

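```bash
python3 - <<'E'
from bars import *
t,_=shot("top"); c,_=shot("scene"); w,s=shot("wrist")
P=atz(w,444,164,76,s);Q=atz(w,455.5,131,76,s);d=Q-P;print((P+Q)/2,np.degrees(np.arctan2(-d[0],d[1])),np.linalg.norm(d))
T=lambda a,b:(200+a/800*240,100+b/500*150)
P=atz(t,*T(172,187),76);Q=atz(t,*T(228,206),76);d=P-Q;print((P+Q)/2,np.degrees(np.arctan2(-d[0],d[1])),np.linalg.norm(d))
go(672,143,165,-22)
E
```

```text
[663.3 148.7  76. ] -20.69793172583867 37.95212299980614
[661.4 141.7  76. ] -18.419379207500757 53.60672456798771
row [0.1548, 0.1342, 0.0219] 15.3 rows needed 4.0
```

```bash
python3 -m crank '[[0.05,0.04,0.01,5,0.54],[0.10,0.08,0.015,13,0.54],[0.147,0.13,0.024,13.5,0.54],[0.147,0.13,0.024,13.5,0.54],[0.147,0.13,0.024,13.5,0.54],[0.147,0.13,0.024,13.5,0.54]]'
python3 - <<'E'
from bars import *
st(); w,s=shot("wrist","w22")
print( proj(w,s['eef_pos']*[1,1,0]+[0,0,74],s))
E
```

```text
time_s: 40.72
eef_pos: [665.1, 146.3, 172.6]
eef_rot: [-1.551, 0.276, -0.279]
force: [-0.8, 0.0, 0.3]
finger_gap: 39.8
40.73 [665.1 146.3 172.6] -20.2 F [-0.8  0.   0.3] gap 39.8
[319.3 200.1]
```

View pics/w22.png

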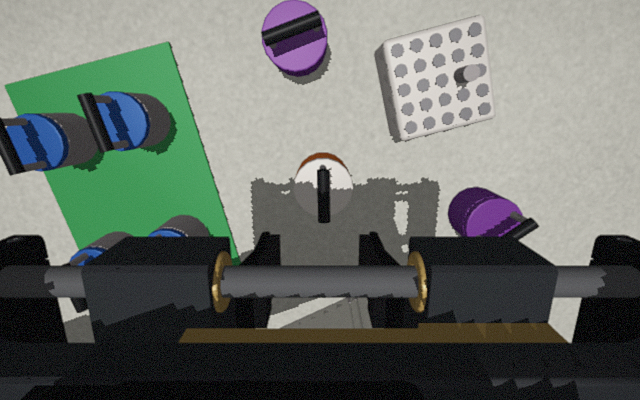

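```bash
python3 -m crank '[[0.003,0.05,0.004,0,0.54],[0.003,0.09,0.004,0,0.54],[0.003,0.117,0.004,0,0.54],[0.003,0.117,0.004,0,0.54],[0.003,0.117,0.004,0,0.54],[0.003,0.117,0.004,0,1],[0.003,0.117,0.004,0,1],[0.003,0.117,0.004,0,1],[0.003,0.117,0.004,0,1],[0.003,0.117,0.004,0,1]]' 25
python3 -m crank '[[0,-0.02,0,0,1],[0,-0.06,0,0,1],[0,-0.11,0,0,1],[0,-0.16,0,0,1],[0,-0.18,0,0,1],[0,-0.18,0,0,1]]'
python3 - <<'E'
from bars import *
s=st(); c,_=shot("scene","s23")
X=O-30*mx+30*my; print(X); go(*X,235,6.4)
E
```

```text
time_s: 42.02
eef_pos: [669.5, 148.8, 53.6]
eef_rot: [-1.553, 0.277, -0.277]
force: [0.2, -0.1, 0.8]
finger_gap: 8.7
time_s: 42.78
eef_pos: [669.8, 149.0, 235.0]
eef_rot: [-1.551, 0.275, -0.279]
force: [-0.1, 0.4, -2.2]
finger_gap: 9.1
42.77 [669.8 149.  235. ] -20.2 F [-0.1  0.4 -2.2] gap 9.1
[ 549.9 -126.1]
row [-0.0163, -0.0021, -0.2993] -26.6 rows needed 5.0
```

View pics/s23.png

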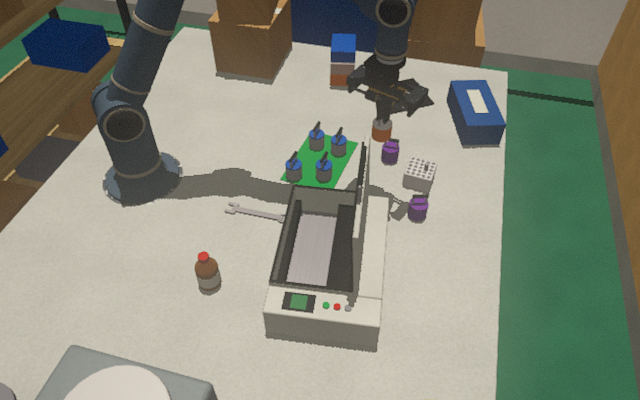

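```bash
python3 -m crank '[[-0.05,0,-0.02,-4,1],[-0.10,0,-0.035,-10,1],[-0.113,0,-0.06,-18,1],[-0.095,0,-0.11,-26,1],[-0.075,0,-0.16,-26.5,1],[-0.055,0,-0.21,-26.5,1],[-0.035,0,-0.26,-26.5,1],[-0.016,0,-0.299,-26.5,1],[-0.016,0,-0.299,-26.5,1],[-0.016,0,-0.299,-26.5,1]]'
python3 - <<'E'
from bars import *
s=st(); w,s=shot("wrist","w24"); c,_=shot("scene","s24"); go(549.9,-126,67,6.4); t,_=shot("top","t24")
for r in finder.spot_point(t,"pot")[:6]:
    u,v=r['location'][0]*640,r['location'][1]*400; print('pot',r['confidence'],u,v,atz(t,u,v,4)[:2])
for r in finder.spot_point(c,"pot")[:6]:
    u,v=r['location'][0]*640,r['location'][1]*400; print('pot',r['confidence'],u,v,atz(c,u,v,4)[:2])
E
```

```text
time_s: 44.08
eef_pos: [549.9, -124.9, 231.6]
eef_rot: [-1.568, -0.083, 0.089]
force: [-1.0, 0.8, -1.8]
finger_gap: 9.0
44.08 [ 549.9 -124.9  231.6] 6.3 F [-1.   0.8 -1.8] gap 9.0
row [-0.0005, 0.1653, -0.002] 0.0 rows needed 3.0
pot 0.55 260.416 214.52 [503.5 146. ]
pot 0.55 223.296 206.48 [527.3 262.8]
pot 0.51 223.104 228.68 [458.  259.4]
pot 0.73 295.104 173.52 [435.3 126.5]
pot 0.7 319.168 175.2 [505.9 138.3]
pot 0.56 316.672 143.0 [460.8 275.7]
pot 0.52 336.192 151.48 [529.4 253. ]
```

View pics/w24.png

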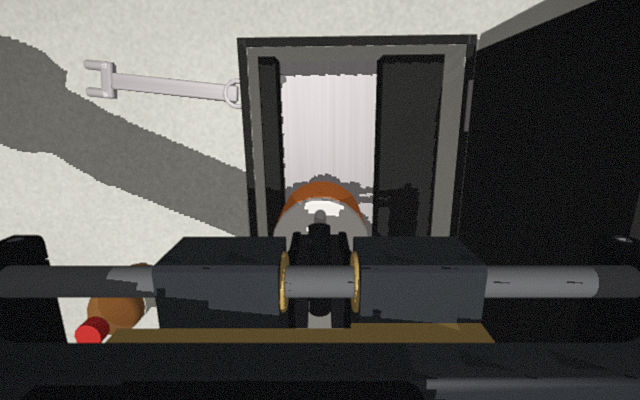

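View pics/s24.png

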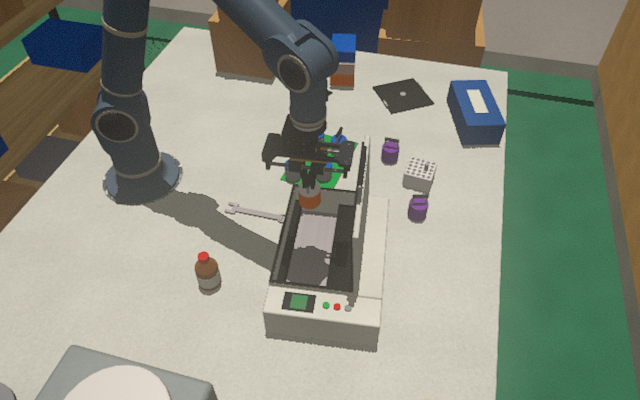

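```bash
python3 -m crank '[[0.003,0.03,0,0,1],[0.003,0.07,0,0,1],[0.003,0.10,0,0,1],[0.003,0.13,0,0,1],[0.003,0.145,0,0,1],[0.003,0.155,0,0,1],[0.003,0.160,0,0,1],[0.003,0.163,0,0,1],[0.003,0.165,0,0,1],[0.003,0.165,0,0,1]]'
```

```text
time_s: 45.58
eef_pos: [554.1, -125.7, 68.8]
eef_rot: [-1.569, -0.086, 0.085]
force: [1.0, 0.7, -1.4]
finger_gap: 9.0
```

```bash
python3 -m crank '[[0,0.001,0,0,1],[0,0.002,0,0,1],[0,0.003,0,0,1],[0,0.003,0,0,1]]'
python3 -m crank '[[0,0.0,0,0,0.6],[0,0.0,0,0,0.54],[0,0.0,0,0,0.54],[0,-0.02,0,0,0.54],[-0.01,-0.06,0,0,0.54],[-0.02,-0.11,0,0,0.54],[-0.02,-0.16,0,0,0.54],[-0.02,-0.17,0,0,0.54],[-0.02,-0.17,0,0,0.54]]'
python3 - <<'E'
from bars import *
st(); w,s=shot("wrist","w25"); c,_=shot("scene","s25"); go(470,100,230,0)
E
```

```text
time_s: 46.08
eef_pos: [554.6, -125.7, 65.9]
eef_rot: [-1.569, -0.087, 0.085]
force: [0.6, 0.3, 2.1]
finger_gap: 9.2
time_s: 47.2
eef_pos: [533.9, -127.7, 235.5]
eef_rot: [-1.569, -0.087, 0.086]
force: [-0.9, -0.4, -1.0]
finger_gap: 39.8
47.2 [ 533.9 -127.7  235.5] 6.3 F [-0.9 -0.4 -1. ] gap 39.8
row [-0.0378, 0.0042, 0.2329] 6.3 rows needed 4.0
```

View pics/s25.png

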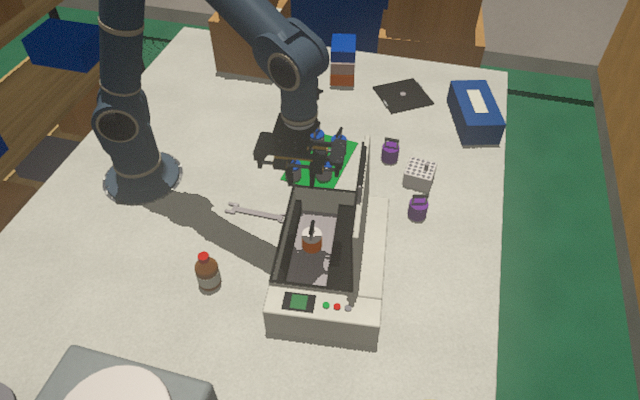

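View pics/w25.png

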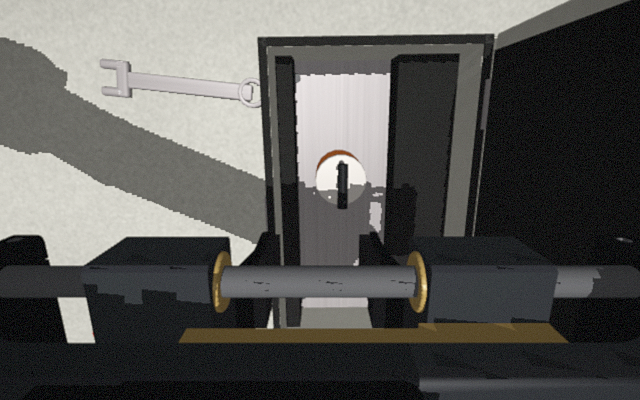

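```bash
python3 -m crank '[[-0.01,-0.03,0.05,3,0.54],[-0.02,-0.06,0.11,6,0.54],[-0.03,-0.08,0.17,10,0.54],[-0.03,-0.08,0.2,13,0.54],[-0.03,-0.08,0.2,13,0.54],[-0.03,-0.08,0.2,13,0.54]]'
python3 - <<'E'
from bars import *
st(); w,s=shot("wrist","w26")
M=R.from_euler('z',-7,degrees=True).as_matrix()
for r in finder.regions_of(w,"pot")[:6]: print(r['confidence'],np.array(r['rect'])*[640,400,640,400])
f=w['frame'].copy()
for x,y in ((-70,-110),(70,-110),(70,110),(-70,110)):
    X=np.array([488,204,4])+M@[x,y,0]; u,v=proj(w,X,s); cv2.circle(f,(int(u),int(v)),3,(255,0,0),-1)
cv2.imwrite("pics/w26.png",f[:,:,::-1])
E
```

```text
time_s: 48.05
eef_pos: [481.9, 66.7, 314.3]
eef_rot: [-1.571, 0.095, -0.091]
force: [-0.4, 0.9, -0.9]
finger_gap: 39.8
48.05 [481.9  66.7 314.3] -6.8 F [-0.4  0.9 -0.9] gap 39.8
0.88 [253.7 111.6 296.2 148.3]
0.86 [323.4   0.  363.5  20.7]
0.86 [260.6   0.  302.5  25. ]
0.84 [321.9  79.  364.  120.1]
```

View pics/w26.png

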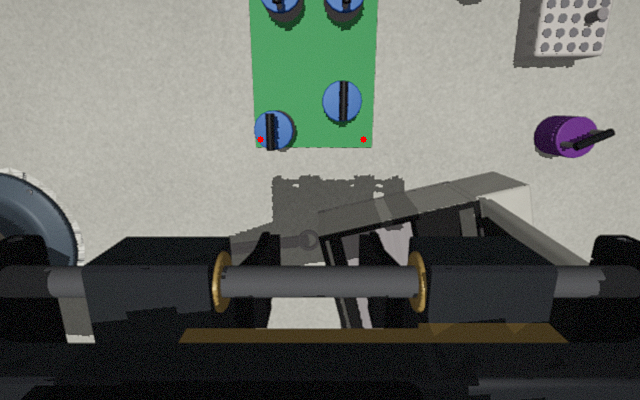

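```bash
python3 - <<'E'
from bars import *
w,s=shot("wrist")
P=atz(w,272,149,80,s);Q=atz(w,269.5,114,80,s);d=Q-P;m=(P+Q)/2;print(m,np.degrees(np.arctan2(-d[0],d[1])),np.linalg.norm(d))
print("tray local",R.from_euler('z',7,degrees=True).as_matrix()@(m-[488,204,0]))
go(m[0],m[1],165,-5)
E
```

```text
[431.9 115.6  80. ] -4.846941208909699 39.3027577202272
tray local [-44.9 -94.6  80. ]
row [-0.0559, 0.1499, 0.0433] -1.9 rows needed 3.0
```

```bash
python3 - <<'E'
from bars import *
w,s=shot("wrist","w27"); cv2.imwrite("pics/w27.png",cv2.resize(w['frame'][60:180,220:400],(780,520),interpolation=cv2.INTER_CUBIC)[:,:,::-1])
print(atz(w,257,147.5,4,s),atz(w,372.5,148,4,s),"cap",atz(w,274.5,130,52,s))
E
```

```text
[398.6  92.8   4. ] [556.5  73.1   4. ] cap [432.7 115.7  52. ]
```

View pics/w27.png

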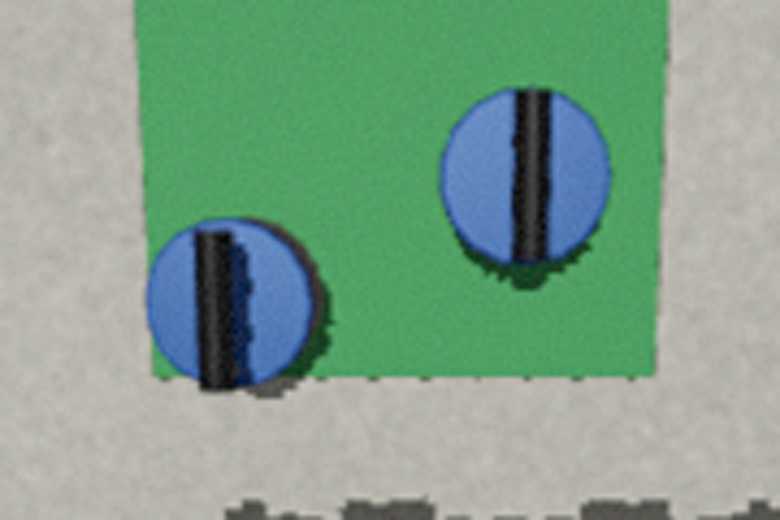

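```bash
python3 - <<'E'
from bars import *
t,_=shot("top","t28"); c,_=shot("scene","s28")
print(proj(t,[670.5,-141.7,335]),proj(c,[670.5,-141.7,335]))
for n,q in (("s",c),("t",t)):
  for r in finder.spot_point(q,"lid_bar")[:2]: print(n,r['confidence'],r['location'][0]*640,r['location'][1]*400)
go(600,-150,430,6.4); go(670.5,-141.7,410,6.4)
E
```

```text
[364.1 125.6] [361.6 166.5]
s 0.73 361.28 164.39999999999998
t 0.63 364.096 126.0
row [0.1424, -0.1146, -0.2017] -13.2 rows needed 5.0
row [0.2114, -0.0946, -0.1851] -13.2 rows needed 5.0
```

Lid bar is where I left it. Move above it.

```bash
python3 -m crank '[[0.0,-0.06,0,-4,0.61],[0.03,-0.11,-0.03,-8,0.61],[0.08,-0.11,-0.08,-13.2,0.61],[0.12,-0.11,-0.12,-13.2,0.61],[0.16,-0.11,-0.15,-13.2,0.61],[0.211,-0.095,-0.185,-13.2,0.61],[0.211,-0.095,-0.185,-13.2,0.61],[0.211,-0.095,-0.185,-13.2,0.61],[0.211,-0.095,-0.185,-13.2,0.61]]'
python3 - <<'E'
from bars import *
s=st(); w,s=shot("wrist","w29"); print(proj(w,s['eef_pos']*[1,1,0]+[0,0,335],s)); go(670.5,-141.7,317,6.4)
E
```

```text
time_s: 49.58
eef_pos: [669.9, -139.8, 411.9]
eef_rot: [-1.568, -0.091, 0.088]
force: [-0.2, -0.2, -0.1]
finger_gap: 33.6
49.58 [ 669.9 -139.8  411.9] 6.6 F [-0.2 -0.2 -0.1] gap 33.6
[319.7 208. ]
row [0.0001, 0.0951, -0.0022] 0.2 rows needed 2.0
```

View pics/w29.png

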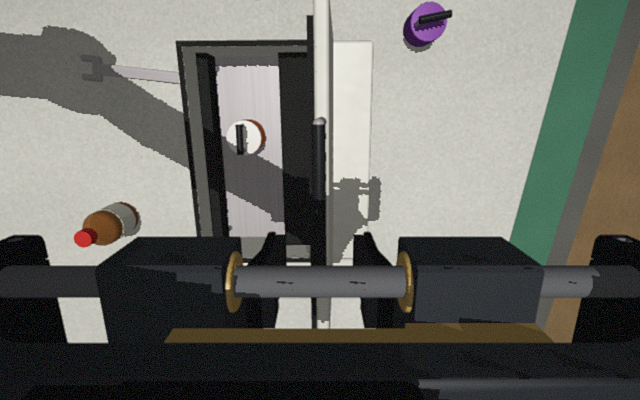

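```bash
python3 -m crank '[[0,0.04,0,0,0.61],[0,0.07,-0.001,0,0.61],[0,0.085,-0.001,0,0.61],[0,0.095,-0.001,0,0.61],[0,0.095,-0.001,0,0.61],[0,0.095,-0.001,0,0.61],[0,0.095,-0.001,0,1],[0,0.095,-0.001,0,1],[0,0.095,-0.001,0,1],[0,0.095,-0.001,0,1],[0,0.095,-0.001,0,1]]' 25
python3 - <<'E'
import numpy as np
from h import *
s=st()
f=lambda a:np.array([-np.cos(np.radians(a)),-np.sin(np.radians(a))])*.232
for a in (87.5,67.0):
    print([(f(a-20.5/7*k)-f(a)).round(3).tolist() for k in range(1,8)])
E
```

```text
time_s: 51.0
eef_pos: [670.3, -141.9, 315.6]
eef_rot: [-1.569, -0.089, 0.089]
force: [-1.6, -0.3, 1.2]
finger_gap: 9.4
51.0 [ 670.3 -141.9  315.6] 6.5 F [-1.6 -0.3  1.2] gap 9.4
[[-0.012, 0.001], [-0.024, 0.002], [-0.035, 0.004], [-0.047, 0.007], [-0.058, 0.01], [-0.07, 0.014], [-0.081, 0.018]]
[[-0.011, 0.005], [-0.021, 0.01], [-0.032, 0.016], [-0.041, 0.023], [-0.051, 0.03], [-0.06, 0.037], [-0.069, 0.045]]
```

```bash
python3 -m crank '[[-0.012,0.001,0,0,1],[-0.024,0.002,0,0,1],[-0.035,0.004,0,0,1],[-0.047,0.007,0,0,1],[-0.058,0.010,0,0,1],[-0.070,0.014,0,0,1],[-0.081,0.018,0,0,1],[-0.081,0.018,0,0,1]]' 25
python3 -m crank '[[-0.011,0.005,0,0,1],[-0.021,0.010,0,0,1],[-0.032,0.016,0,0,1],[-0.041,0.023,0,0,1],[-0.051,0.030,0,0,1],[-0.060,0.037,0,0,1],[-0.069,0.045,0,0,1],[-0.069,0.045,0,0,1],[-0.069,0.045,0,0,1]]' 25
python3 - <<'E'
from bars import *
s=st(); X=s['eef_pos']+[0,0,18.7]; d=(H-X[:2])@mx; print(d,X[2]-102,np.degrees(np.arctan2(X[2]-102,d))-1.5, np.hypot(X[2]-102,d)); c,_=shot("scene","s30")
E
```

```text
time_s: 52.0
eef_pos: [587.1, -151.8, 296.7]
eef_rot: [-1.569, -0.084, 0.091]
force: [-2.7, -3.4, 3.4]
finger_gap: 8.8
time_s: 53.12
eef_pos: [519.6, -159.7, 251.1]
eef_rot: [-1.57, -0.085, 0.091]
force: [1.8, -5.2, -1.8]
finger_gap: 9.2
53.12 [ 519.6 -159.7  251.1] 6.4 F [ 1.8 -5.2 -1.8] gap 9.2
158.91296590185743 167.76951632102345 45.05294122505849 231.0842732388231
```

View pics/s30.png

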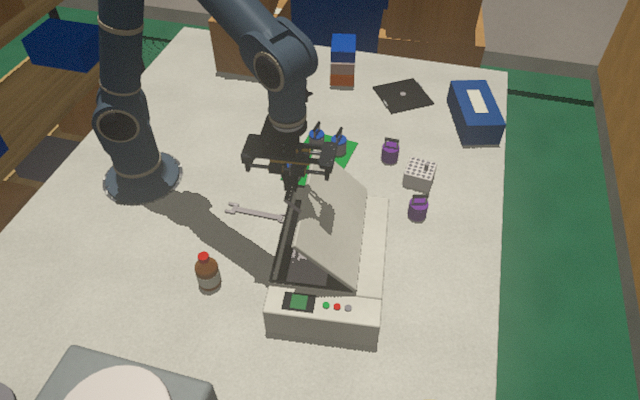

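```bash
python3 -m crank '[[0,0,0,0,0.75],[0,0,0,0,0.72],[0,0,0,0,0.72],[0,-0.01,0,0,0.72],[0,-0.03,0,0,0.72],[0,-0.06,0,0,0.72],[-0.01,-0.10,0,0,0.72],[-0.03,-0.12,0.05,0,0.72],[-0.04,-0.12,0.10,0,0.72],[-0.04,-0.12,0.13,0,0.72],[-0.04,-0.12,0.13,0,0.72],[-0.04,-0.12,0.13,0,0.72]]'
python3 - <<'E'
from bars import *
s=st(); c,_=shot("scene","s31"); t,_=shot("top","t31"); w,_=shot("wrist","w31")
cv2.imwrite("pics/s31.png",cv2.resize(c['frame'][110:310,200:440],(720,600),interpolation=cv2.INTER_CUBIC)[:,:,::-1])
B=np.array([520.3,-159.5,269.8]);print(proj(t,B),proj(c,B))
for q in (c,t):
  for r in finder.spot_point(q,"lid_bar")[:2]: print(r['confidence'],r['location'][0]*640,r['location'][1]*400)
E
```

```text
time_s: 54.68
eef_pos: [467.0, -35.2, 372.9]
eef_rot: [-1.569, -0.088, 0.087]
force: [-0.0, -0.3, -0.7]
finger_gap: 24.5
54.67 [467.  -35.2 372.9] 6.4 F [-0.  -0.3 -0.7] gap 24.5
[368.9 194.9] [290.4 181.4]
0.72 293.632 180.92
0.69 368.57599999999996 194.92000000000002
0.56 399.424 268.8
```

View pics/s31.png

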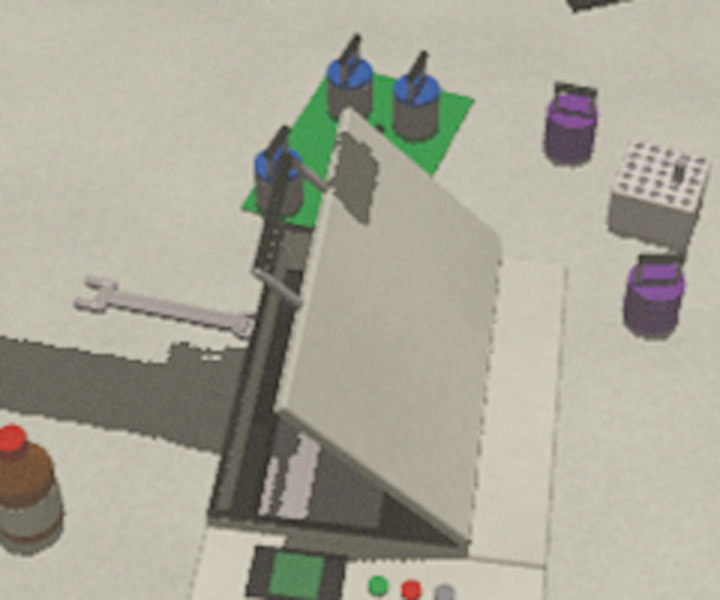

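View pics/w31.png

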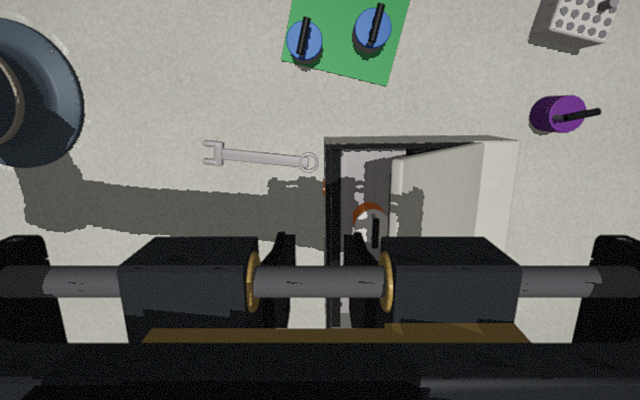

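View pics/t31.png

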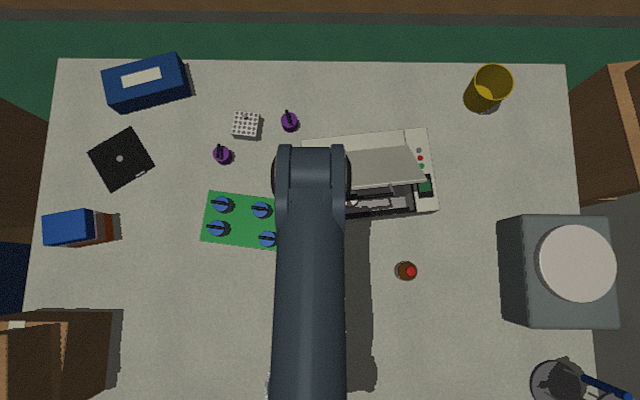

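```bash
python3 - <<'E'
from bars import *
t,_=shot("top"); w,s=shot("wrist"); Rm=R.from_euler('z',7,degrees=True).as_matrix()
for X in (atz(t,267.5,239,52),atz(w,304,41,52,s)): print(X, Rm@(X-[488,204,52]))
print(atz(w,282,62,4,s),atz(w,387,86,4,s))
E
```

```text
[425.  113.9  52. ] [-51.6 -97.1   0. ]
[429.7 115.4  52. ] [-47.1 -95.1   0. ]
[398.   91.8   4. ] [554.6  76.1   4. ]
```

```bash
python3 - <<'E'
from rig import hand_in, telemetry
print(telemetry.state()['time_s']); print(hand_in())
E
```

```text
55.025
the job is handed in; nothing more can be done
None
```

I finished the job and handed it in at about 55 s of the 210 s allowed; `hand_in()` gives no verdict. I raised the lid to about 86°, moved the four pots I found (there was no fifth) to the tray, stood the canister in the chamber, and brought the lid down to 45°.

**Last checks:**
- **Lid:** the bar position gave about 45.1° just before I let go. The top camera put the bar in the same place afterwards; the scene camera was about 3 px off, which is within its usual error.
- **Canister:** it stands upright on the chamber floor.
- **Pots:** all four stood upright on the tray. In the last pictures I could see each of them in at least one view.
- **Rack, flask and spanner:** none of them appears to have moved.
- **Robot:** the gripper was clear of everything.

**Knocked pot:** one pot on the tray was pushed about 3 cm while I was picking up the canister. I left it where it was. Several views put its centre near (-48, -96) mm in the tray frame, against limits of ±70 and ±110. That leaves about 13 mm of margin, with the views disagreeing by a few millimetres.

**Not confirmed directly:** I couldn't measure finger contact forces or the order in which the steps were counted. The pictures showed all four pots released on the tray, with the lid up, before the knock happened.

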